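# Build the filtration tower on the vacuum base

### The job

Set up the filtration tower on the vacuum base: first take the rubber stopper out of the base and stand it upright in the steel dish. Then stack onto the base, in this order, the squat steel filter holder with the two ears, the tall white funnel, the steel strainer basket and the knobbed lid, each upright and fully home in the one below. Leave the amber bottle, the white jar and the aluminium tube block where they are.

Things in the scene. Friction and masses are not known exactly. Their poses are not given: they have to be found in the camera images.
- vacuum_base: Fixed vacuum base: grey square plinth 94 x 94 x 14 mm with an upright round steel neck 56 mm wide in its middle; rim 50 mm above the table, round mouth 50 mm wide, 20 deep, plugged by the stopper at the start. A small nozzle low on its +x side. Every foot below has a 2 mm bevel and 3 mm of play all round in its mouth. Origin: centre of its underside, z up.
- dish: Fixed shallow round steel dish, 112 mm across, rim 14 mm high, inside about 100 mm wide, floor 3 mm thick. Origin: centre of its underside, z up.
- stopper: Dark rubber stopper, 46 mm tall, 0.09 kg: foot 44 mm in diameter and 10 mm high, then a collar 60 mm in diameter and 6 mm thick, then a plain round grip 36 mm in diameter and 30 mm high. At the start it is in the vacuum base, its origin 40 mm above the base's. Origin: centre of its underside, z up.
- filter_holder: Squat round steel filter holder with two flat ears, 42 mm tall, 0.22 kg: foot 44 mm wide, 10 high; body 58 mm wide, 32 high; mouth 50 mm wide, 14 deep, white disc below. Ears reach 45 mm from the axis along its own +x and -x, 20 mm wide, 17 to 23 mm up; grip it across its own y. Stands on the bench. Seated in the base, its origin is 40 mm above the base's. Origin: centre of its underside, z up.
- funnel: Tall white plastic cylindrical funnel, 74 mm tall, 0.14 kg: foot 44 mm in diameter and 10 mm high, body 58 mm in diameter and 64 mm high, open mouth 50 mm wide and 44 mm deep. Stands upright on the bench. Fully seated in the filter holder its origin is 32 mm above the holder's. Origin: centre of its underside, z up.
- basket: Round steel strainer basket without ears, 52 mm tall, 0.15 kg, with a dark floor crossed by a wire grid: long foot 44 mm in diameter and 22 mm high, above it a rim part 58 mm in diameter and 30 mm high, open mouth 50 mm wide and 24 mm deep. Stands upright on the bench. Fully seated in the funnel its origin is 52 mm above the funnel's. Origin: centre of its underside, z up.
- lid: White plastic lid with a black knob, 44 mm tall, 0.07 kg: foot 44 mm in diameter and 8 mm high, disc 58 mm in diameter and 6 mm thick, on it a round knob 18 mm in diameter and 30 mm high. Stands knob up on the bench. Fully seated in the basket its origin is 44 mm above the basket's. Origin: centre of its underside, z up.
- amber_bottle: Bystander, loose: amber glass bottle with a black cap, 56 mm in diameter, 95 mm tall. Not to be moved. Origin: centre of its underside, z up.
- white_jar: Bystander, loose: white plastic jar, 60 mm in diameter, 60 mm tall. Not to be moved. Origin: centre of its underside, z up.
- tube_block: Bystander, loose: aluminium tube block 80 (its x) x 50 x 38 mm with rows of dark holes. Not to be moved. (Fixed equipment up to 0.25 m tall stands round the far edge and the sides of the bench, clear of these ten things.) Origin: centre of its underside, z up.
Not all that is in view belongs to the job. What is shaped like the lid but pink is not meant.

How it is judged:
On the way, in this order (a step that is already met when the one before it is completed fails the run):
1. the stopper stands in the dish (horizontal distance between stopper and dish below 0.03 m and z of stopper in the frame of dish below 0.008 m and angle between stopper's own z axis and vertical below 0.1 rad), for 0.2 s.
2. the filter holder is seated in the vacuum base (horizontal distance between filter_holder and vacuum_base below 0.008 m and z of filter_holder in the frame of vacuum_base between 0.036 and 0.043 m and angle between filter_holder's own z axis and vertical below 0.06 rad), for 0.2 s.
3. the funnel is seated in the filter holder (horizontal distance between funnel and filter_holder below 0.008 m and z of funnel in the frame of filter_holder between 0.028 and 0.035 m and angle between funnel's own z axis and vertical below 0.06 rad), for 0.2 s.
4. the strainer basket is seated in the funnel (horizontal distance between basket and funnel below 0.008 m and z of basket in the frame of funnel between 0.048 and 0.055 m and angle between basket's own z axis and vertical below 0.06 rad), for 0.2 s.
5. the lid is seated in the strainer basket (horizontal distance between lid and basket below 0.008 m and z of lid in the frame of basket between 0.04 and 0.047 m and angle between lid's own z axis and vertical below 0.06 rad), for 0.2 s.
At the end, for the whole second after the job is handed in: Stopper upright in the dish, foot on its floor, within 30 mm of its centre; holder, funnel, basket, lid stacked in that order on the base, each within 8 mm of the axis of the one below, fully down (seated height -4/+3 mm), upright within 0.06 rad; all at rest; bystanders in place (all of step 1 and all of step 2 and all of step 3 and all of step 4 and all of step 5 and linear speed of each of stopper, filter_holder, funnel, basket, lid below 0.02 m/s and angular speed of each of stopper, filter_holder, funnel, basket, lid below 0.2 rad/s); the robot touches nothing.
It fails at once if the amber bottle, the white jar or the tube block is moved by more than 25 mm (distance of any of amber_bottle, white_jar, tube_block from where it was at the start of the episode above 0.025 m).
It also fails if it takes over 136 s, if anything falls off the work surface, if the arm or the gripper's body presses on something with over 40 N, if the wrist force passes 120 N, or if a joint passes its speed limit or range.

### The arm

A 6-joint arm with a two-finger parallel gripper is mounted at the origin on the work surface. World frame = base frame: x ahead of the robot, y to its left, z up, the work surface at z = 0. Lengths are in m, angles in rad, forces in N, time in s.
With the tool pointing down it reaches from about 0.35 to 1 m from the base axis. Payload 7.1 kg.
Tool frame: the origin (TCP) lies at the very end of the fingers, on their centre line; the grasp point (between the pads) lies 19 mm behind it (ctrl.pinch_z is the distance from the TCP to the grasp point, in m); z points along the fingers, y is the direction in which the jaws open and shut (so a half turn about z gives the same grasp; the last joint's range is limited). The gripper opens to 85 mm and grips with 20 to 120 N. Pads are 22 mm wide; open, the fingers measure 114 mm over their backs; the gripper's body (76 mm by 85 mm) begins 54 mm behind the grasp point. The pads swing forward as they close: fully open they stand 13 mm farther back than shut.
Start: joints at [1.198, 0.423, 1.63, -0, 1.089, -0.019], TCP at [0.217, 0.586, 0.231] pointing down, gripper open.
Joint ranges: [-3, 3], [-0.9, 2.11], [0.09, 2.58], [-1.31, 4.45], [0.11, 2.69], [-2.54, 2.54]. Speed limits (rad/s): [2.39, 2.39, 3.01, 3.14, 3.14, 3.14].

### API

Orientations are given as a 3x3 rotation matrix whose columns are the frame's x, y, z axes.
In Python, from workcell import ctrl gives the robot as it stands.
- The arm moves only by the tool carry_out, never from a script. Its argument "plan" is one flat list of numbers, 7 for each row, row after row: the shift along the tool's x, y, z in cm, then the turn, a rotation vector about the tool's x, y, z in degrees, then the finger opening in cm, from 0 to 8.54. A call has 1 to 12 rows; each row is the pose to reach, as a shift and turn from the pose commanded when the call began, along the tool's axes at that moment; what a row does not reach only later rows make up. A row lasts 1/10 s, in which the tool goes at most 50 mm and 8.59 degrees, less where a joint would pass 70% of its speed; a pose out of reach is approached as far as the arm can. A call with a gripper value outside its range is refused whole. The fingers move at their own pace and stop on an object; "squeeze" is the grip in N (left out, the last holds). Time passes only in rows, so rows that repeat a pose let the fingers close. It gives the time, the measured TCP pose, the force and the opening at its end, in the units of the state.
- ctrl.get_obs(): the state, without advancing time (a new reading comes with each control period).
- ctrl.read_camera(name): name is "side" or "top"; returns (picture, depth): 420x560x3 uint8, blue, green, red; 420x560 float32, m along the optical axis (not along the pixel's ray), 0 where there is no reading.
- ctrl.get_calibration(name): a dict with "vertical_fov" (degrees; the focal length in pixels is half the picture's height over the tangent of half this angle, whatever the lens; pixels are square), "cx", "cy" (the principal point, pixels), "extrinsics" (4x4, takes a point from world to camera coordinates). Camera axes: x right, y up, looking along -z (the intrinsics and any distortion apply to the point x, -y, -z); pixel columns grow to the right and rows downward; lengths in m; the calibration is good to about 2 mm. A picture is of the moment at which its call begins. get_calibration takes no time and is no camera call.
- ctrl.close_job(): hands the job in, once; it reports no verdict.
The state is a dict: "time_s": time; "joint_positions": joint angles; "dq": joint speeds; "effort": joint torques, N m; "position": TCP position; "orientation": TCP orientation; "contact_force": force on the tool from outside, world axes, zero at the start; "torque": the same for the moment, N m; "width": finger opening in m.
Only numpy, scipy, OpenCV 4.12 (cv2) and the standard library are available. Lean on these libraries where they do the work, as an engineer would, in place of code of your own. Each camera call takes 0.05 s, during which the arm holds its last target.

## Working session

There is one attempt and no reset: what is moved stays moved. The work goes in short steps, Python scripts to look and compute and a tool call to move; the robot and the scene stay as the last step left them, time stands still between calls to the robot, and variables do not carry over. Pictures are saved under pics/ and viewed, and the job is handed in when it is done.

Besides the shell and the picture viewer there is one more tool, called after ">>>" by a JSON object that holds its "fn" and its "kwargs". carry_out: Moves the arm, as the interface text tells. Its arguments: {"type":"object","properties":{"plan":{"type":"array","items":{"type":"number"}},"squeeze":{"type":"number"}},"required":["plan"]}

```bash
ls; mkdir -p pics; python3 - <<'E'
from workcell import ctrl
import cv2,numpy as np
o=ctrl.get_obs();print(o)
for n in("side","top"):
    im,d=ctrl.read_camera(n);cv2.imwrite(f"pics/{n}0.png",im);np.savez(f"{n}0.npz",im=im,d=d);print(ctrl.get_calibration(n))
print(ctrl.pinch_z)
E
```

```text
pics
{'time_s': 0.0, 'joint_positions': array([ 1.19799574e+00,  4.23854547e-01,  1.63070773e+00,  8.84236033e-06,
        1.08859623e+00, -1.90185827e-02]), 'dq': array([ 0.00016276,  0.00013632, -0.00013157,  0.00011483, -0.00014316,
        0.00078818]), 'effort': array([-2.83769878e-03, -5.57384741e+01, -2.81737715e+01, -3.01583768e-04,
        7.30355910e-03,  1.07187756e-05]), 'position': array([0.21631175, 0.58578028, 0.23053017]), 'orientation': array([[-9.38067725e-01,  3.46451454e-01, -5.77620050e-04],
       [ 3.46451933e-01,  9.38066597e-01, -1.45544555e-03],
       [ 3.76048492e-05, -1.56542408e-03, -9.99998774e-01]]), 'contact_force': array([-0.0232278 , -0.31392267,  0.14277475]), 'torque': array([0.03187421, 0.00199867, 0.02054163]), 'width': 0.0853918104479214}
{'vertical_fov': 57.66447503015827, 'cx': 281.03927599135955, 'cy': 215.4255785099771, 'extrinsics': array([[ 0.83296445, -0.55329927, -0.00549025, -0.39797866],
       [ 0.3329476 ,  0.49326167,  0.80364098, -0.21883264],
       [-0.44194584, -0.67123233,  0.5950891 , -0.78105205],
       [ 0.        ,  0.        ,  0.        ,  1.        ]])}
{'vertical_fov': 54.641395923655374, 'cx': 285.46366079194144, 'cy': 209.38764098513923, 'extrinsics': array([[-0.01411444, -0.99968549, -0.0207294 ,  0.0262285 ],
       [ 0.99577311, -0.01593485,  0.09045441, -0.49474115],
       [-0.09075628, -0.01936506,  0.99568484, -1.04089883],
       [ 0.        ,  0.        ,  0.        ,  1.        ]])}
0.0187
```

View pics/top0.png

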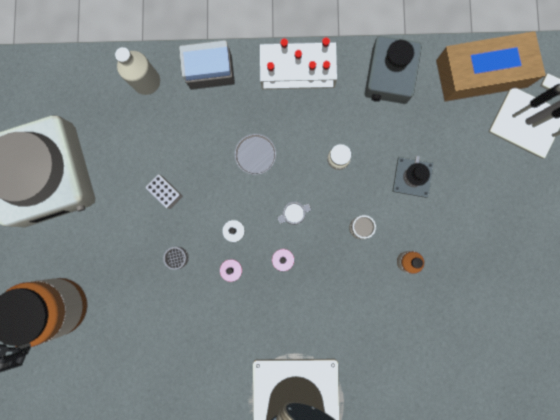

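View pics/side0.png

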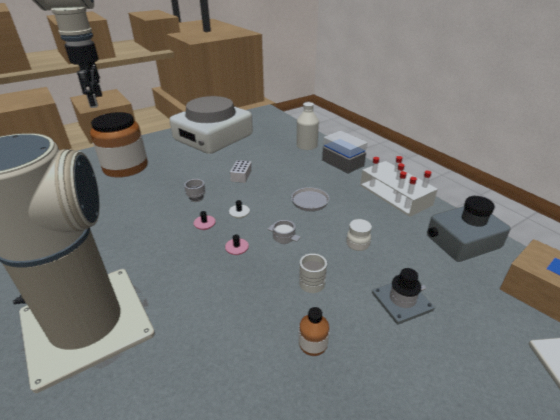

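```bash
cat > h.py <<'E'
import numpy as np,cv2
from workcell import ctrl
def K(n):
    c=ctrl.get_calibration(n);f=210/np.tan(np.radians(c["vertical_fov"]/2));return f,c["cx"],c["cy"],c["extrinsics"]
def cloud(n,d):
    f,cx,cy,E=K(n);v,u=np.mgrid[0:420,0:560]
    P=np.stack([(u-cx)/f*d,-(v-cy)/f*d,-d],-1)
    W=(P-E[:3,3])@E[:3,:3]
    W[d<=0]=np.nan
    return W
def proj(n,p):
    f,cx,cy,E=K(n);q=E[:3,:3]@np.asarray(p,float)+E[:3,3];return cx+f*q[0]/-q[2],cy-f*q[1]/-q[2]
def rayz(n,u,v,z):
    f,cx,cy,E=K(n);r=E[:3,:3].T@np.array([(u-cx)/f,-(v-cy)/f,-1]);o=-E[:3,:3].T@E[:3,3];return o+r*(z-o[2])/r[2]
def crop(im,x0,y0,x1,y1,s,fn):
    cv2.imwrite(fn,cv2.resize(im[y0:y1,x0:x1],None,fx=s,fy=s,interpolation=cv2.INTER_CUBIC))
E
python3 - <<'E'
from h import *
np.set_printoptions(precision=4,suppress=True)
for n in("top","side"):
    z=np.load(n+"0.npz");W=cloud(n,z["d"]);im=z["im"]
    pts={"top":[(100,300),(200,120),(300,320),(400,330),(500,350),(500,210),(300,130)],"side":[(150,200),(260,200),(300,380),(420,340),(200,300),(350,230),(480,400)]}[n]
    for u,v in pts: print(n,u,v,W[v,u])
    H=W[...,2]
    if n=="top":
        m=(H>0.006)&(H<.2)&(W[...,0]>.3)&(W[...,0]<.8)&(abs(W[...,1])<.45)
    else: m=(H>0.008)&(H<.2)&(W[...,0]>.3)&(W[...,0]<.8)&(abs(W[...,1])<.45)
    N,l,s,c=cv2.connectedComponentsWithStats(m.astype(np.uint8))
    for i in range(1,N):
        if s[i,4]<40:continue
        w=W[l==i];hm=np.nanpercentile(w[:,2],97);t=w[w[:,2]>hm-.006]
        print(n,c[i].round(),s[i],"top z",hm,"top ctr",(t.min(0)+t.max(0))/2,"ext",t.max(0)-t.min(0))
E
```

```text
top 100 300 [ 0.2643  0.5136 -0.0011]
top 200 120 [0.7459 0.2493 0.0025]
top 300 320 [ 0.2064 -0.0146 -0.0039]
top 400 330 [ 0.1795 -0.2722  0.0022]
top 500 350 [ 0.1272 -0.5242  0.0033]
top 500 210 [ 0.4865 -0.5481 -0.0004]
top 300 130 [ 0.7139 -0.0234 -0.0025]
top [456.  92.] [444  84  27  17 264] top z 0.08279199111507392 top ctr [ 0.7922 -0.4313  0.0815] ext [0.0153 0.0373 0.0093]
top [391.  94.] [365  87  50  17 624] top z 0.07185766714691767 top ctr [ 0.7897 -0.2605  0.0702] ext [0.0205 0.1047 0.0085]
top [254. 152.] [235 134  41  41 245] top z 0.0172755613365324 top ctr [0.6464 0.0985 0.015 ] ext [0.1102 0.1077 0.0074]
top [339. 157.] [327 144  24  26 474] top z 0.0630223230578218 top ctr [ 0.6314 -0.1231  0.061 ] ext [0.0517 0.0508 0.0079]
top [413. 177.] [ 393  156   41   42 1286] top z 0.08720118065681727 top ctr [ 0.5777 -0.3189  0.0876] ext [0.0332 0.0345 0.0122]
top [163. 191.] [146 174  36  35 663] top z 0.04119129244871351 top ctr [0.5481 0.3387 0.0399] ext [0.0876 0.0873 0.0093]
top [294. 213.] [277 202  34  23 501] top z 0.044012300977183866 top ctr [ 0.485  -0.0022 
[... 1979 characters left out ...]
9 top ctr [ 0.4831 -0.0053  0.0392] ext [0.0572 0.0603 0.0074]
side [237. 245.] [226 234  23  21 326] top z 0.042730336026966784 top ctr [0.3622 0.026  0.041 ] ext [0.0163 0.0168 0.0081]
side [313. 273.] [300 254  27  39 935] top z 0.07322304616310331 top ctr [ 0.4431 -0.1765  0.0713] ext [0.0577 0.0589 0.0081]
side [515. 277.] [501 260  31  35 579] top z 0.07981329018080116 top ctr [ 0.7909 -0.4321  0.0777] ext [0.0181 0.0349 0.0076]
side [404. 296.] [ 373  268   62   55 1878] top z 0.08546458776026034 top ctr [ 0.575  -0.3211  0.0837] ext [0.0343 0.0354 0.0077]
side [314. 332.] [ 299  307   31   48 1144] top z 0.09474999268530575 top ctr [ 0.3541 -0.2993  0.0928] ext [0.0261 0.026  0.0068]
```

```bash
python3 - <<'E'
from h import *
im=np.load("top0.npz")["im"]
crop(im,140,120,450,300,2.5,"pics/top0c.png")
im=np.load("side0.npz")["im"]
crop(im,170,140,450,370,2.6,"pics/side0c.png")
E
```

```text
(no output)
```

View pics/top0c.png

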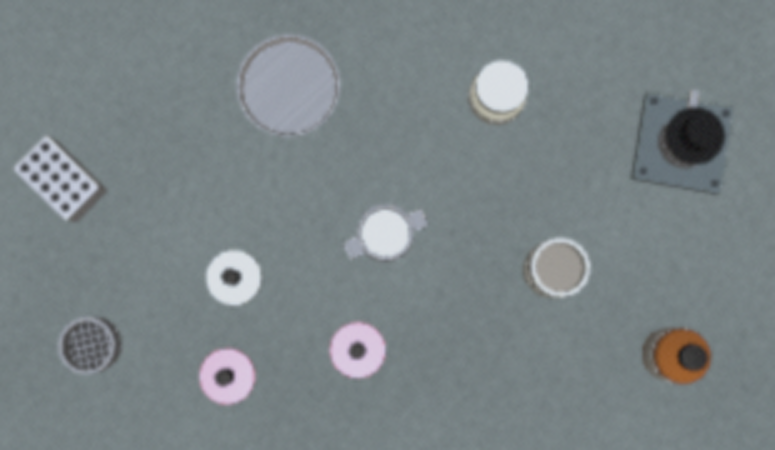

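View pics/side0c.png

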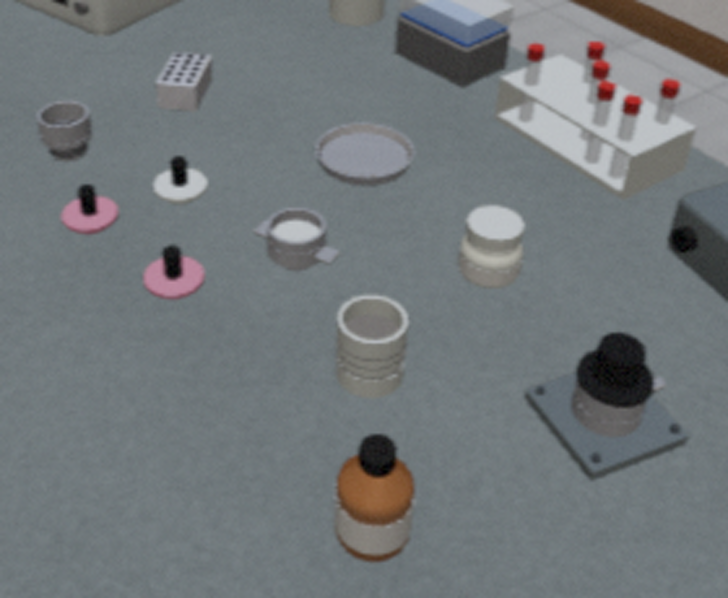

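```bash
cat >> h.py <<'E'
np.set_printoptions(precision=4,suppress=True)
def rel(p,jaw=None):
    """cm shift in tool axes from measured pose to world p; turn (deg about tool z) to get jaw line angle"""
    o=ctrl.get_obs();R=o["orientation"];s=R.T@(np.asarray(p)-o["position"])*100
    t=None
    if jaw is not None:
        a=np.degrees(np.arctan2(R[1,1],R[0,1]));t=-((jaw-a+90)%180-90)
        # tilt correction as well
        from scipy.spatial.transform import Rotation as Ro
        j=np.radians(a-t);y=np.array([np.cos(j),np.sin(j),0]);z=np.array([0,0,-1.]);x=np.cross(y,z)
        t=np.degrees(Ro.from_matrix(R.T@np.stack([x,y,z],1)).as_rotvec())
    return s,t
def st():
    o=ctrl.get_obs();R=o["orientation"];print("t",o["time_s"],"pos",o["position"],"jaw",np.degrees(np.arctan2(R[1,1],R[0,1])),"tilt",np.degrees(np.arccos(-R[2,2])),"F",o["contact_force"],"w",o["width"],"q",o["joint_positions"])
E
python3 - <<'E'
from h import *
print(proj("top",[.2163,.5858,.2305]),proj("side",[.2163,.5858,.2305]))
z=np.load("top0.npz");W=cloud("top",z["d"]);print("bigjar",W[315,20],W[290,50],W[345,5])
for n,win in(("top",(270,195,320,232)),("side",(262,212,306,250))):
    z=np.load(n+"0.npz");W=cloud(n,z["d"]);H=W[...,2];c=np.array({"top":[.485,-.0022],"side":[.4831,-.0053]}[n])
    r=np.hypot(W[...,0]-c[0],W[...,1]-c[1]);m=(H>.012)&(H<.035)&(r>.034)&(r<.05)
    p=W[m][:,:2]-c;print(n,len(p),p.mean(0));u,s,v=np.linalg.svd(p);print(np.degrees(np.arctan2(v[0,1],v[0,0])))
print(rel([.576,-.320,.30],jaw=23.3))
E
```

```text
(np.float64(11.737345528704736), np.float64(338.6411213955139)) (np.float64(98.09459250229008), np.float64(105.16777098943247))
bigjar [0.2544 0.6126 0.1681] [0.3049 0.5699 0.1298] [0.2202 0.5481 0.3031]
top 66 [ 0.0001 -0.0015]
112.54862397475209
side 52 [ 0.0019 -0.0092]
-66.45907692270487
(array([-65.1247, -72.5198,  -6.8377]), array([-0.0792,  0.0322, 46.4278]))
```

>>> {"fn": "carry_out", "kwargs": {"plan": [0, 0, -3, 0, 0, 0, 8.5, -65.1, -72.5, -6.8, 0, 0, 46.4, 8.5, -65.1, -72.5, -6.8, 0, 0, 46.4, 8.5, -65.1, -72.5, -6.8, 0, 0, 46.4, 8.5, -65.1, -72.5, -6.8, 0, 0, 46.4, 8.5, -65.1, -72.5, -6.8, 0, 0, 46.4, 8.5, -65.1, -72.5, -6.8, 0, 0, 46.4, 8.5, -65.1, -72.5, -6.8, 0, 0, 46.4, 8.5, -65.1, -72.5, -6.8, 0, 0, 46.4, 8.5, -65.1, -72.5, -6.8, 0, 0, 46.4, 8.5, -65.1, -72.5, -6.8, 0, 0, 46.4, 8.5, -65.1, -72.5, -6.8, 0, 0, 46.4, 8.5], "squeeze": 40}}

```text
time_s: 1.3
position: [0.4194, 0.0735, 0.2829]
orientation: [[-0.396, 0.918, 0.0], [0.918, 0.396, 0.0], [-0.0, 0.0, -1.0]]
contact_force: [0.1, 0.7, 0.8]
width: 0.0848
```

```bash
python3 - <<'E'
from h import *
st();print(rel([.5763,-.320,.14],jaw=23.3))
E
```

```text
t 1.3 pos [0.4194 0.0735 0.2829] jaw 23.33365556973092 tilt 0.015590312599633787 F [0.1385 0.7233 0.7545] w 0.08482772016108206 q [ 0.1454  0.0531  1.9931  0.0001  1.0952 -0.2619]
(array([-42.3424,  -1.1837,  14.288 ]), array([0.0156, 0.0007, 0.0337]))
```

>>> {"fn": "carry_out", "kwargs": {"plan": [-42.3, -1.2, 8, 0, 0, 0, 8.5, -42.3, -1.2, 8, 0, 0, 0, 8.5, -42.3, -1.2, 8, 0, 0, 0, 8.5, -42.3, -1.2, 8, 0, 0, 0, 8.5, -42.3, -1.2, 8, 0, 0, 0, 8.5, -42.3, -1.2, 8, 0, 0, 0, 8.5, -42.3, -1.2, 8, 0, 0, 0, 8.5, -42.3, -1.2, 8, 0, 0, 0, 8.5, -42.3, -1.2, 8, 0, 0, 0, 8.5, -42.3, -1.2, 8, 0, 0, 0, 8.5, -42.3, -1.2, 8, 0, 0, 0, 8.5, -42.3, -1.2, 8, 0, 0, 0, 8.5]}}

```text
time_s: 2.5
position: [0.5752, -0.3166, 0.2026]
orientation: [[-0.396, 0.918, -0.001], [0.918, 0.396, 0.001], [0.001, -0.001, -1.0]]
contact_force: [0.1, -0.1, 0.1]
width: 0.0851
```

```bash
python3 - <<'E'
from h import *
st();print(rel([.5763,-.320,.059],jaw=23.3))
for n in("side","top"):
    im,d=ctrl.read_camera(n);np.savez(f"{n}1.npz",im=im,d=d)
    u,v=proj(n,[.576,-.32,.1]);u,v=int(u),int(v)
    crop(im,max(0,u-70),max(0,v-70),u+70,v+70,4,f"pics/{n}1.png")
E
```

```text
t 2.5 pos [ 0.5752 -0.3166  0.2026] jaw 23.359448004884268 tilt 0.0644657019386753 F [ 0.1    -0.0651  0.1144] w 0.0851393149321911 q [-0.5213  0.5005  1.5762  0.0002  1.0659 -0.9291]
(array([-0.3707, -0.0299, 14.3613]), array([-0.0301, -0.057 ,  0.0594]))
```

View pics/side1.png

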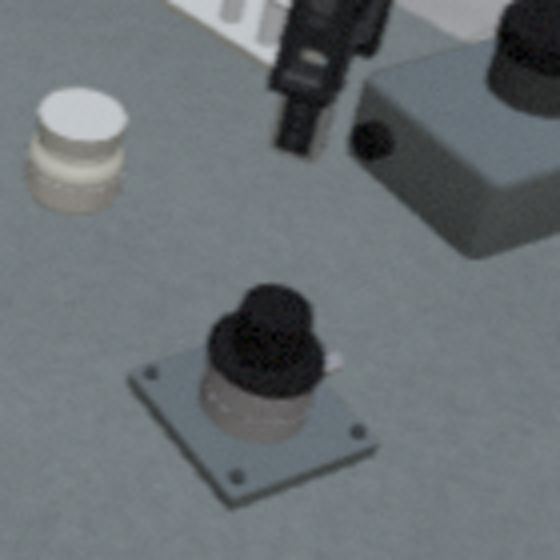

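>>> {"fn": "carry_out", "kwargs": {"plan": [-0.4, 0, 5, 0, 0, 0, 8.5, -0.4, 0, 9, 0, 0, 0, 8.5, -0.4, 0, 12, 0, 0, 0, 8.5, -0.4, 0, 14.3, 0, 0, 0, 8.5, -0.4, 0, 14.3, 0, 0, 0, 8.5, -0.4, 0, 14.3, 0, 0, 0, 8.5]}}

```text
time_s: 3.2
position: [0.5776, -0.3208, 0.0605]
orientation: [[-0.397, 0.918, 0.0], [0.918, 0.397, -0.0], [-0.0, 0.0, -1.0]]
contact_force: [0.9, -0.3, 0.4]
width: 0.0849
```

```bash
python3 - <<'E'
from h import *
st()
for n in("side","top"):
    im,d=ctrl.read_camera(n)
    u,v=proj(n,[.576,-.32,.1]);u,v=int(u),int(v)
    crop(im,max(0,u-55),max(0,v-60),u+55,v+60,4,f"pics/{n}2.png")
a=cv2.imread("pics/side2.png");b=cv2.imread("pics/top2.png");cv2.imwrite("pics/c2.png",cv2.resize(np.hstack([a,b]),None,fx=.9,fy=.9))
E
```

```text
t 3.2 pos [ 0.5776 -0.3208  0.0605] jaw 23.379563448764006 tilt 0.004632613333318407 F [ 0.8623 -0.3128  0.3833] w 0.08487212553147445 q [-0.525   0.6874  1.6299  0.      0.8242 -0.933 ]
```

View pics/c2.png

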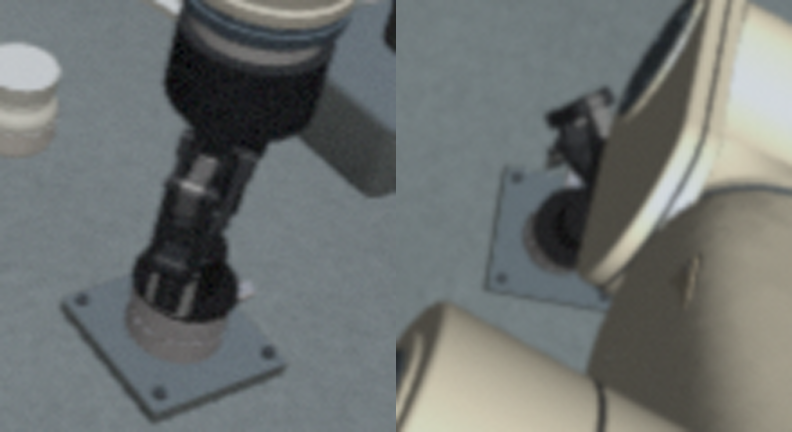

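>>> {"fn": "carry_out", "kwargs": {"plan": [0, 0, 0, 0, 0, 0, 3, 0, 0, 0, 0, 0, 0, 2, 0, 0, 0, 0, 0, 0, 2, 0, 0, 0, 0, 0, 0, 2, 0, 0, 0, 0, 0, 0, 2, 0, 0, 0, 0, 0, 0, 2, 0, 0, 0, 0, 0, 0, 2, 0, 0, 0, 0, 0, 0, 2, 0, 0, 0, 0, 0, 0, 2], "squeeze": 40}}

```text
time_s: 4.2
position: [0.5776, -0.3216, 0.0606]
orientation: [[-0.396, 0.918, 0.001], [0.918, 0.396, -0.0], [-0.001, 0.0, -1.0]]
contact_force: [-0.8, -0.2, 5.6]
width: 0.0346
```

```bash
python3 - <<'E'
from h import *
st();p=ctrl.get_obs()["position"]
print(rel([.6456,.0977,.16]))
E
```

```text
t 4.2 pos [ 0.5776 -0.3216  0.0606] jaw 23.323468567296683 tilt 0.043131895205567275 F [-0.8453 -0.1868  5.5698] w 0.034617502396793336 q [-0.526   0.6874  1.6295  0.      0.8239 -0.9331]
(array([35.8049, 22.8471, -9.954 ]), None)
```

>>> {"fn": "carry_out", "kwargs": {"plan": [0, 0, -2, 0, 0, 0, 2, 0, 0, -6, 0, 0, 0, 2, 0, 0, -10, 0, 0, 0, 2, 35.8, 22.8, -10, 0, 0, 0, 2, 35.8, 22.8, -10, 0, 0, 0, 2, 35.8, 22.8, -10, 0, 0, 0, 2, 35.8, 22.8, -10, 0, 0, 0, 2, 35.8, 22.8, -10, 0, 0, 0, 2, 35.8, 22.8, -10, 0, 0, 0, 2, 35.8, 22.8, -10, 0, 0, 0, 2, 35.8, 22.8, -10, 0, 0, 0, 2, 35.8, 22.8, -10, 0, 0, 0, 2]}}

```text
time_s: 5.4
position: [0.645, 0.1016, 0.1597]
orientation: [[-0.398, 0.917, 0.0], [0.917, 0.398, 0.001], [0.001, 0.001, -1.0]]
contact_force: [-0.4, 0.1, -1.5]
width: 0.0352
```

>>> {"fn": "carry_out", "kwargs": {"plan": [0, 0, 0, 0, 0, 0, 2, 0, 0, 0, 0, 0, 0, 2]}}

```text
time_s: 5.6
position: [0.6446, 0.098, 0.1594]
orientation: [[-0.397, 0.918, -0.001], [0.918, 0.397, -0.0], [-0.0, -0.001, -1.0]]
contact_force: [1.0, -0.4, -0.9]
width: 0.0346
```

```bash
python3 - <<'E'
from h import *
st();p=ctrl.get_obs()["position"]
print(rel([.6456,.0977,.0246]))
for n in("side","top"):
    im,d=ctrl.read_camera(n)
    u,v=proj(n,[.6456,.098,.1]);u,v=int(u),int(v)
    crop(im,max(0,u-55),max(0,v-60),u+55,v+60,4,f"pics/{n}3.png")
a=cv2.imread("pics/side3.png");b=cv2.imread("pics/top3.png");cv2.imwrite("pics/c3.png",cv2.resize(np.hstack([a,b]),None,fx=.9,fy=.9))
im,d=ctrl.read_camera("top");W=cloud("top",d);u,v=map(int,proj("top",[.5763,-.32,.05]))
m=(abs(W[...,0]-.577)<.04)&(abs(W[...,1]+.32)<.04)&(W[...,2]>.043)&(W[...,2]<.06);t=W[m];print("base rim",(t.min(0)+t.max(0))/2,t.max(0)-t.min(0))
im,d=ctrl.read_camera("side");W=cloud("side",d)
m=(abs(W[...,0]-.577)<.04)&(abs(W[...,1]+.32)<.04)&(W[...,2]>.045)&(W[...,2]<.06);t=W[m];print("base rim",(t.min(0)+t.max(0))/2,t.max(0)-t.min(0))
E
```

```text
t 5.6 pos [0.6446 0.098  0.1594] jaw 23.41547719500153 tilt 0.047748425714268974 F [ 0.9575 -0.4487 -0.863 ] w 0.03462858546498735 q [ 0.1328  0.5447  1.6146 -0.0004  0.9831 -0.2756]
(array([-0.07  ,  0.0935, 13.4777]), None)
base rim [ 0.577  -0.3194  0.0491] [0.0545 0.0559 0.0119]
base rim [ 0.5772 -0.3213  0.0489] [0.0592 0.0558 0.0077]
```

View pics/c3.png

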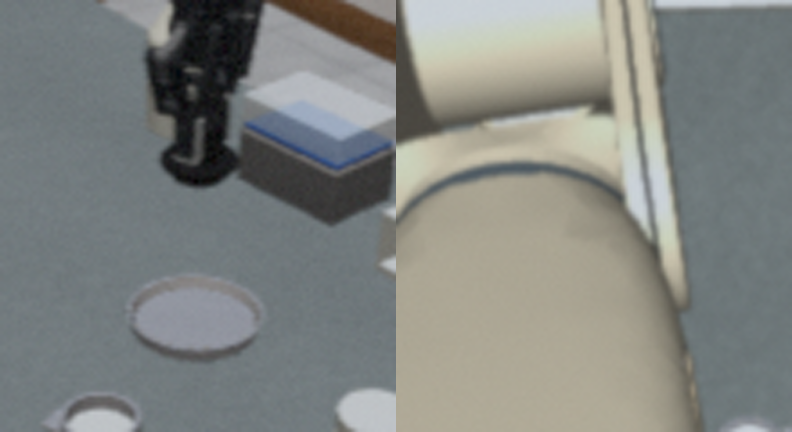

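>>> {"fn": "carry_out", "kwargs": {"plan": [0, 0, 4, 0, 0, 0, 2, 0, 0, 8, 0, 0, 0, 2, 0, 0, 11, 0, 0, 0, 2, 0, 0, 12.5, 0, 0, 0, 2, 0, 0, 13.2, 0, 0, 0, 2, 0, 0, 13.5, 0, 0, 0, 2, 0, 0, 13.5, 0, 0, 0, 2, 0, 0, 13.5, 0, 0, 0, 2]}}

```text
time_s: 6.6
position: [0.646, 0.0978, 0.0262]
orientation: [[-0.396, 0.918, 0.002], [0.918, 0.396, 0.0], [-0.001, 0.002, -1.0]]
contact_force: [0.1, -0.1, -0.5]
width: 0.0347
```

```bash
python3 - <<'E'
from h import *
st()
E
```

```text
t 6.6 pos [0.646  0.0978 0.0262] jaw 23.32842785500902 tilt 0.1387008045407445 F [ 0.1235 -0.1016 -0.4763] w 0.0347290134067878 q [ 0.132   0.729   1.6537  0.      0.7565 -0.2752]
```

>>> {"fn": "carry_out", "kwargs": {"plan": [0, 0, 0.2, 0, 0, 0, 2, 0, 0, 0.3, 0, 0, 0, 2, 0, 0, 0.3, 0, 0, 0, 2]}}

```text
time_s: 6.9
position: [0.6459, 0.0978, 0.0236]
orientation: [[-0.396, 0.918, 0.002], [0.918, 0.396, 0.0], [-0.001, 0.002, -1.0]]
contact_force: [-2.1, -0.7, 8.3]
width: 0.0345
```

>>> {"fn": "carry_out", "kwargs": {"plan": [0, 0, 0, 0, 0, 0, 5, 0, 0, 0, 0, 0, 0, 7, 0, 0, 0, 0, 0, 0, 7, 0, 0, 0, 0, 0, 0, 7, 0, 0, 0, 0, 0, 0, 7, 0, 0, -3, 0, 0, 0, 7, 0, 0, -8, 0, 0, 0, 8, 0, 0, -12, 0, 0, 0, 8.5, 0, 0, -12, 0, 0, 0, 8.5, 0, 0, -12, 0, 0, 0, 8.5]}}

```text
time_s: 7.9
position: [0.6455, 0.0977, 0.143]
orientation: [[-0.396, 0.918, 0.002], [0.918, 0.396, 0.0], [-0.001, 0.002, -1.0]]
contact_force: [0.1, 0.4, -0.6]
width: 0.0846
```

```bash
python3 - <<'E'
from h import *
st();print(rel([.484,-.0038,.13],jaw=23.3))
im,d=ctrl.read_camera("side");u,v=map(int,proj("side",[.6456,.098,.02]))
crop(im,u-50,v-60,u+50,v+40,5,"pics/s4.png");W=cloud("side",d)
m=(abs(W[...,0]-.6456)<.06)&(abs(W[...,1]-.098)<.06)&(W[...,2]>.04)&(W[...,2]<.08);t=W[m];print((t.min(0)+t.max(0))/2,t.max(0))
E
```

```text
t 7.9 pos [0.6455 0.0977 0.143 ] jaw 23.328407992641342 tilt 0.13764420677598704 F [ 0.1266  0.4133 -0.6396] w 0.0846255609500626 q [ 0.132   0.5652  1.6231 -0.      0.9508 -0.2751]
(array([ -2.9267, -18.857 ,   1.2539]), array([0.1325, 0.0374, 0.0284]))
[0.6428 0.097  0.0454] [0.6611 0.1153 0.0504]
```

View pics/s4.png

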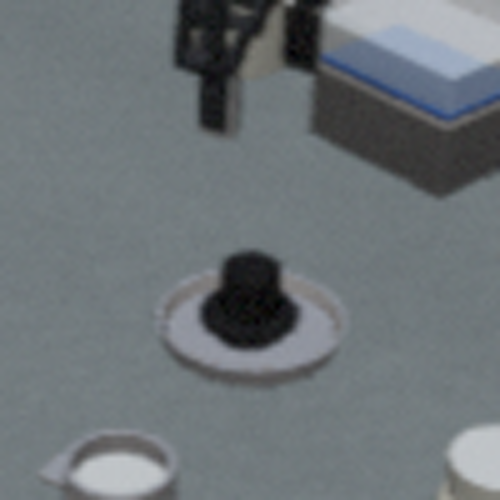

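Stopper stands centred in the dish (crop 250,300). Now the holder.

>>> {"fn": "carry_out", "kwargs": {"plan": [-2.9, -18.9, 1, 0.1, 0, 0, 8.5, -2.9, -18.9, 1, 0.1, 0, 0, 8.5, -2.9, -18.9, 1, 0.1, 0, 0, 8.5, -2.9, -18.9, 1, 0.1, 0, 0, 8.5, -2.9, -18.9, 1, 0.1, 0, 0, 8.5, -2.9, -18.9, 1, 0.1, 0, 0, 8.5, -2.9, -18.9, 4, 0.1, 0, 0, 8.5, -2.9, -18.9, 4, 0.1, 0, 0, 8.5]}}

```text
time_s: 8.75
position: [0.4819, -0.0033, 0.0991]
orientation: [[-0.397, 0.918, -0.006], [0.918, 0.397, -0.0], [0.002, -0.006, -1.0]]
contact_force: [0.1, -0.9, -0.2]
width: 0.085
```

```bash
python3 - <<'E'
from h import *
st();print(rel([.484,-.0038,.011],jaw=23.3))
E
```

```text
t 8.75 pos [ 0.4819 -0.0033  0.0991] jaw 23.360655585286775 tilt 0.3598430825600464 F [ 0.0863 -0.9371 -0.1676] w 0.08498973953280398 q [-0.0312  0.4315  2.0218 -0.0011  0.6945 -0.4381]
(array([-0.1424,  0.2262,  8.8131]), array([-0.3406, -0.1161,  0.0603]))
```

>>> {"fn": "carry_out", "kwargs": {"plan": [-0.1, 0.2, 3, -0.1, 0, 0, 8.5, -0.1, 0.2, 6, -0.1, 0, 0, 8.5, -0.1, 0.2, 8, -0.1, 0, 0, 8.5, -0.1, 0.2, 8.8, -0.1, 0, 0, 8.5, -0.1, 0.2, 8.8, -0.1, 0, 0, 8.5, -0.1, 0.2, 8.8, -0.1, 0, 0, 8.5]}}

```text
time_s: 9.35
position: [0.4857, -0.0038, 0.0143]
orientation: [[-0.396, 0.918, 0.001], [0.918, 0.396, -0.0], [-0.0, 0.001, -1.0]]
contact_force: [0.3, 0.8, 0.5]
width: 0.0849
```

```bash
python3 - <<'E'
from h import *
st();print(rel([.484,-.0038,.011],jaw=23.3))
im,d=ctrl.read_camera("side");u,v=map(int,proj("side",[.484,-.004,.04]))
crop(im,u-50,v-60,u+50,v+40,5,"pics/s5.png")
E
```

```text
t 9.35 pos [ 0.4857 -0.0038  0.0143] jaw 23.348401832515577 tilt 0.04098893549476053 F [0.2541 0.7621 0.5185] w 0.08493718898295768 q [-0.0324  0.6004  2.0352  0.      0.5054 -0.4399]
(array([ 0.0711, -0.1583,  0.3346]), array([0.0371, 0.0174, 0.0484]))
```

View pics/s5.png

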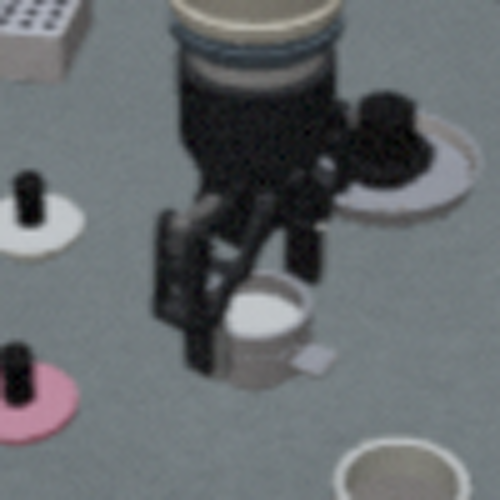

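>>> {"fn": "carry_out", "kwargs": {"plan": [0, -0.1, 0.2, 0, 0, 0, 7, 0, -0.1, 0.2, 0, 0, 0, 6, 0, -0.1, 0.2, 0, 0, 0, 5, 0, -0.1, 0.2, 0, 0, 0, 4.5, 0, -0.1, 0.2, 0, 0, 0, 4.5, 0, -0.1, 0.2, 0, 0, 0, 4.5, 0, -0.1, 0.2, 0, 0, 0, 4.5], "squeeze": 40}}

```text
time_s: 10.1
position: [0.4845, -0.0044, 0.0128]
orientation: [[-0.396, 0.918, 0.001], [0.918, 0.396, -0.0], [-0.001, 0.001, -1.0]]
contact_force: [-0.7, -0.3, 9.3]
width: 0.0574
```

```bash
python3 - <<'E'
from h import *
st();print(rel([.577,-.320,.13],jaw=23.3))
im,d=ctrl.read_camera("side");u,v=map(int,proj("side",[.484,-.004,.04]))
crop(im,u-50,v-60,u+50,v+40,5,"pics/s6.png")
E
```

```text
t 10.1 pos [ 0.4845 -0.0044  0.0128] jaw 23.323743428860986 tilt 0.07306953107428799 F [-0.6768 -0.2856  9.3199] w 0.05737539811957544 q [-0.0337  0.6024  2.0382  0.      0.4997 -0.4408]
(array([-32.6454,  -3.9869, -11.7042]), array([0.0665, 0.0303, 0.0237]))
```

View pics/s6.png

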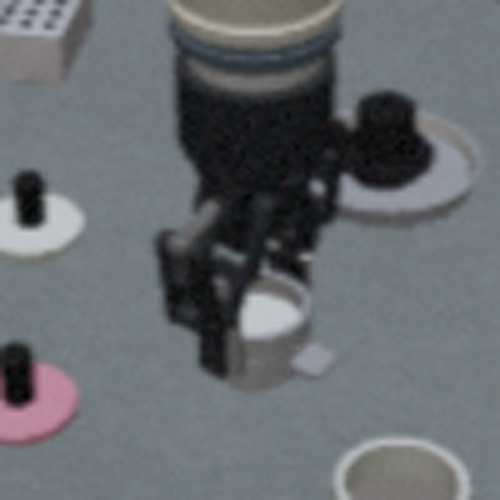

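>>> {"fn": "carry_out", "kwargs": {"plan": [0, 0, -2, 0, 0, 0, 4.5, 0, 0, -6, 0, 0, 0, 4.5, 0, 0, -10, 0, 0, 0, 4.5, -32.6, -4, -11.7, 0, 0, 0, 4.5, -32.6, -4, -11.7, 0, 0, 0, 4.5, -32.6, -4, -11.7, 0, 0, 0, 4.5, -32.6, -4, -11.7, 0, 0, 0, 4.5, -32.6, -4, -11.7, 0, 0, 0, 4.5, -32.6, -4, -11.7, 0, 0, 0, 4.5, -32.6, -4, -11.7, 0, 0, 0, 4.5, -32.6, -4, -11.7, 0, 0, 0, 4.5, -32.6, -4, -11.7, 0, 0, 0, 4.5]}}

```text
time_s: 11.35
position: [0.5755, -0.3197, 0.1282]
orientation: [[-0.395, 0.919, -0.001], [0.919, 0.395, 0.001], [0.001, -0.001, -1.0]]
contact_force: [0.1, 0.7, -2.4]
width: 0.0572
```

>>> {"fn": "carry_out", "kwargs": {"plan": [0, 0, 0, 0, 0, 0, 4.5, 0, 0, 0, 0, 0, 0, 4.5, 0, 0, 0, 0, 0, 0, 4.5]}}

```text
time_s: 11.65
position: [0.5763, -0.3185, 0.1288]
orientation: [[-0.397, 0.918, -0.0], [0.918, 0.397, 0.0], [0.0, -0.0, -1.0]]
contact_force: [0.6, 0.3, -2.2]
width: 0.0571
```

```bash
python3 - <<'E'
from h import *
st();print(rel([.577,-.320,.0528],jaw=23.3))
im,d=ctrl.read_camera("side");u,v=map(int,proj("side",[.577,-.32,.09]))
crop(im,u-50,v-60,u+50,v+50,5,"pics/s7.png")
E
```

```text
t 11.65 pos [ 0.5763 -0.3185  0.1288] jaw 23.400329021618713 tilt 0.02471291148908776 F [ 0.5619  0.3018 -2.2022] w 0.05713414931272343 q [-0.5229  0.5916  1.6141  0.      0.9363 -0.9314]
(array([-0.1708,  0.0037,  7.6016]), array([-0.0133, -0.0208,  0.1003]))
```

View pics/s7.png

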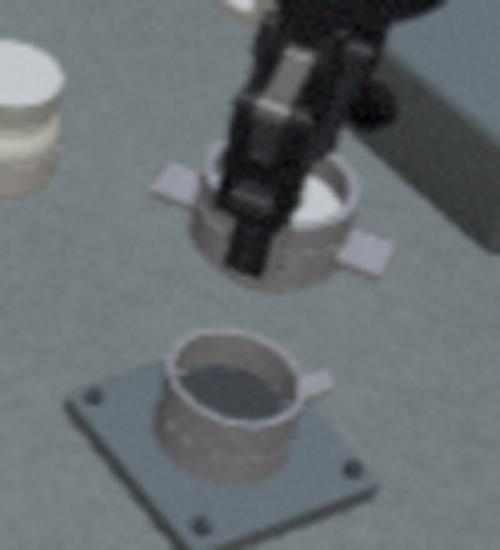

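>>> {"fn": "carry_out", "kwargs": {"plan": [-0.2, 0, 3, 0, 0, 0, 4.5, -0.2, 0, 5, 0, 0, 0, 4.5, -0.2, 0, 6, 0, 0, 0, 4.5, -0.2, 0, 6.4, 0, 0, 0, 4.5, -0.2, 0, 6.7, 0, 0, 0, 4.5, -0.2, 0, 7, 0, 0, 0, 4.5, -0.2, 0, 7.2, 0, 0, 0, 4.5, -0.2, 0, 7.2, 0, 0, 0, 4.5]}}

```text
time_s: 12.5
position: [0.5773, -0.3215, 0.0571]
orientation: [[-0.396, 0.918, 0.0], [0.918, 0.396, -0.0], [-0.0, 0.0, -1.0]]
contact_force: [-0.2, -0.1, -2.2]
width: 0.0576
```

```bash
python3 - <<'E'
from h import *
st()
E
```

```text
t 12.5 pos [ 0.5773 -0.3215  0.0571] jaw 23.329398977552195 tilt 0.027776328405181815 F [-0.1728 -0.0724 -2.1896] w 0.05760739883488814 q [-0.5261  0.6922  1.6306 -0.      0.8183 -0.9333]
```

Already below the rim with no contact force; finish the descent and release.

>>> {"fn": "carry_out", "kwargs": {"plan": [0, 0, 0.2, 0, 0, 0, 4.5, 0, 0, 0.4, 0, 0, 0, 4.5, 0, 0, 0.5, 0, 0, 0, 4.5, 0, 0, 0.5, 0, 0, 0, 4.5]}}

```text
time_s: 12.9
position: [0.5774, -0.3216, 0.0529]
orientation: [[-0.396, 0.918, 0.0], [0.918, 0.396, -0.0], [-0.0, 0.0, -1.0]]
contact_force: [-2.6, 1.8, 6.9]
width: 0.0575
```

```bash
python3 - <<'E'
from h import *
st()
E
```

```text
t 12.9 pos [ 0.5774 -0.3216  0.0529] jaw 23.325576487629384 tilt 0.03066857887360854 F [-2.6063  1.8205  6.9282] w 0.05750008506726843 q [-0.5262  0.6983  1.631  -0.      0.8117 -0.9333]
```

>>> {"fn": "carry_out", "kwargs": {"plan": [0, 0, 0, 0, 0, 0, 7, 0, 0, 0, 0, 0, 0, 8.5, 0, 0, 0, 0, 0, 0, 8.5, 0, 0, 0, 0, 0, 0, 8.5, 0, 0, 0, 0, 0, 0, 8.5, 0, 0, -3, 0, 0, 0, 8.5, 0, 0, -7, 0, 0, 0, 8.5, 0, 0, -11, 0, 0, 0, 8.5, 0, 0, -11, 0, 0, 0, 8.5, 0, 0, -11, 0, 0, 0, 8.5]}}

```text
time_s: 13.9
position: [0.5777, -0.3217, 0.163]
orientation: [[-0.396, 0.918, 0.002], [0.918, 0.396, -0.001], [-0.002, 0.001, -1.0]]
contact_force: [-0.3, -0.7, -1.1]
width: 0.0849
```

```bash
cat >> h.py <<'E'
def meas(n,c,z0,z1,r=.045):
    im,d=ctrl.read_camera(n);W=cloud(n,d);m=(np.hypot(W[...,0]-c[0],W[...,1]-c[1])<r)&(W[...,2]>z0)&(W[...,2]<z1);t=W[m]
    print(n,m.sum(),"ctr",(t.min(0)+t.max(0))/2,"ext",t.max(0)-t.min(0),"z97",np.percentile(t[:,2],97));return im
E
python3 - <<'E'
from h import *
st();print(rel([.4435,-.1757,.13],jaw=23.3))
im=meas("side",[.577,-.32],.074,.1)
u,v=map(int,proj("side",[.577,-.32,.07]))
crop(im,u-50,v-60,u+50,v+50,5,"pics/s8.png")
E
```

```text
t 13.9 pos [ 0.5777 -0.3217  0.163 ] jaw 23.331765402105443 tilt 0.14023581801409962 F [-0.3186 -0.6998 -1.1213] w 0.084889895029374 q [-0.5261  0.5515  1.5924 -0.      0.9952 -0.9333]
(array([18.7321, -6.5476,  3.2502]), array([0.0821, 0.1137, 0.0317]))
side 246 ctr [ 0.5759 -0.3218  0.0787] ext [0.0588 0.0566 0.0094] z97 0.08247815486496857
```

View pics/s8.png

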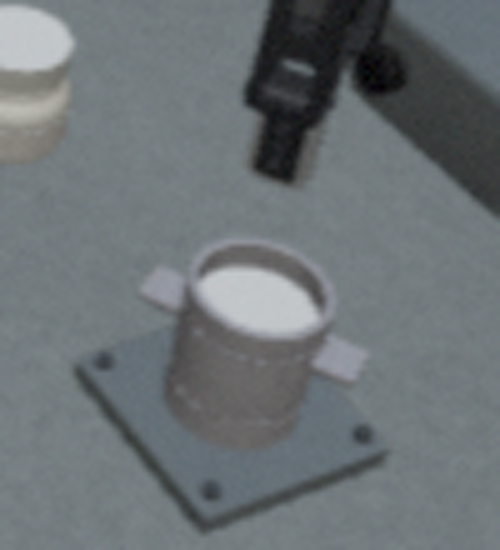

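>>> {"fn": "carry_out", "kwargs": {"plan": [18.7, -6.5, 1, 0.1, 0.1, 0, 8.5, 18.7, -6.5, 1, 0.1, 0.1, 0, 8.5, 18.7, -6.5, 1, 0.1, 0.1, 0, 8.5, 18.7, -6.5, 1, 0.1, 0.1, 0, 8.5, 18.7, -6.5, 1, 0.1, 0.1, 0, 8.5, 18.7, -6.5, 3, 0.1, 0.1, 0, 8.5, 18.7, -6.5, 3, 0.1, 0.1, 0, 8.5, 18.7, -6.5, 3, 0.1, 0.1, 0, 8.5]}}

```text
time_s: 14.75
position: [0.4431, -0.1755, 0.131]
orientation: [[-0.396, 0.918, -0.005], [0.918, 0.396, 0.002], [0.003, -0.003, -1.0]]
contact_force: [0.3, -0.3, -0.4]
width: 0.085
```

```bash
python3 - <<'E'
from h import *
st();print(rel([.444,-.1757,.026],jaw=23.3))
E
```

```text
t 14.75 pos [ 0.4431 -0.1755  0.131 ] jaw 23.321103893874124 tilt 0.2797237197585048 F [ 0.3294 -0.268  -0.4276] w 0.08502187446861047 q [-0.402   0.3667  2.0194 -0.0002  0.7604 -0.8089]
(array([-0.089 ,  0.1068, 10.4954]), array([-0.1974, -0.1982,  0.0208]))
```

>>> {"fn": "carry_out", "kwargs": {"plan": [-0.1, 0.1, 4, 0, 0, 0, 8.5, -0.1, 0.1, 8, 0, 0, 0, 8.5, -0.1, 0.1, 10, 0, 0, 0, 8.5, -0.1, 0.1, 10.5, 0, 0, 0, 8.5, -0.1, 0.1, 10.5, 0, 0, 0, 8.5, -0.1, 0.1, 10.5, 0, 0, 0, 8.5, -0.1, 0.1, 10.5, 0, 0, 0, 7, -0.1, 0.1, 10.5, 0, 0, 0, 6, -0.1, 0.1, 10.5, 0, 0, 0, 5, -0.1, 0.1, 10.5, 0, 0, 0, 4.5, -0.1, 0.1, 10.5, 0, 0, 0, 4.5, -0.1, 0.1, 10.5, 0, 0, 0, 4.5], "squeeze": 40}}

```text
time_s: 15.95
position: [0.4453, -0.1762, 0.0281]
orientation: [[-0.396, 0.918, -0.0], [0.918, 0.396, 0.0], [0.0, -0.0, -1.0]]
contact_force: [-2.2, -0.0, 8.9]
width: 0.0582
```

>>> {"fn": "carry_out", "kwargs": {"plan": [0, 0, 0, 0, 0, 0, 4.5, 0, 0, 0, 0, 0, 0, 4.5]}}

```text
time_s: 16.15
position: [0.4453, -0.1762, 0.0281]
orientation: [[-0.396, 0.918, -0.0], [0.918, 0.396, 0.0], [0.0, -0.0, -1.0]]
contact_force: [-2.1, 0.1, 10.9]
width: 0.0584
```

```bash
python3 - <<'E'
from h import *
st();print(rel([.577,-.3205,.18],jaw=23.3))
im,d=ctrl.read_camera("side")
u,v=map(int,proj("side",[.444,-.175,.05]))
crop(im,u-50,v-60,u+50,v+50,5,"pics/s9.png")
E
```

```text
t 16.15 pos [ 0.4453 -0.1762  0.0281] jaw 23.327472890157146 tilt 0.023179676161547643 F [-2.1009  0.1167 10.8727] w 0.05836053380239051 q [-0.4016  0.567   2.0487 -0.0002  0.5263 -0.8086]
(array([-18.4638,   6.3773, -15.196 ]), array([-0.0191, -0.0131,  0.0275]))
```

View pics/s9.png

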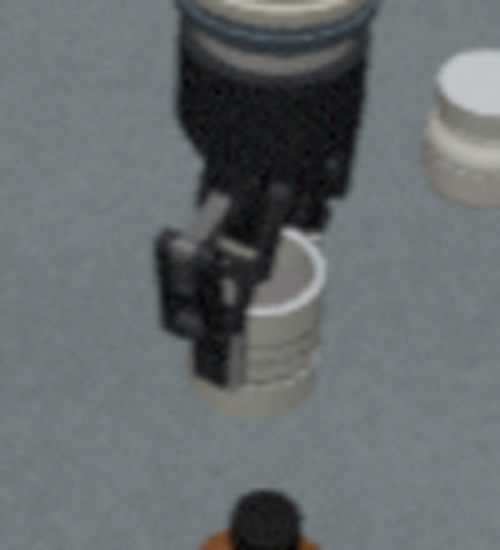

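>>> {"fn": "carry_out", "kwargs": {"plan": [0, 0, -2, 0, 0, 0, 4.5, 0, 0, -6, 0, 0, 0, 4.5, 0, 0, -11, 0, 0, 0, 4.5, 0, 0, -15.2, 0, 0, 0, 4.5, -18.5, 6.4, -15.2, 0, 0, 0, 4.5, -18.5, 6.4, -15.2, 0, 0, 0, 4.5, -18.5, 6.4, -15.2, 0, 0, 0, 4.5, -18.5, 6.4, -15.2, 0, 0, 0, 4.5, -18.5, 6.4, -15.2, 0, 0, 0, 4.5, -18.5, 6.4, -15.2, 0, 0, 0, 4.5, -18.5, 6.4, -15.2, 0, 0, 0, 4.5, -18.5, 6.4, -15.2, 0, 0, 0, 4.5]}}

```text
time_s: 17.4
position: [0.576, -0.3195, 0.1784]
orientation: [[-0.397, 0.918, -0.003], [0.918, 0.397, 0.001], [0.003, -0.002, -1.0]]
contact_force: [0.1, -0.3, -2.4]
width: 0.0583
```

```bash
python3 - <<'E'
from h import *
st();print(rel([.577,-.3205,.1001],jaw=23.3))
im,d=ctrl.read_camera("side")
u,v=map(int,proj("side",[.577,-.32,.13]))
crop(im,u-50,v-60,u+50,v+60,4.5,"pics/s10.png")
E
```

```text
t 17.4 pos [ 0.576  -0.3195  0.1784] jaw 23.360640107888315 tilt 0.19627713033846728 F [ 0.121  -0.2697 -2.4029] w 0.058271883180078546 q [-0.5243  0.5321  1.5853 -0.0003  1.0276 -0.9319]
(array([-0.1498,  0.0659,  7.8285]), array([-0.1296, -0.1474,  0.0605]))
```

View pics/s10.png

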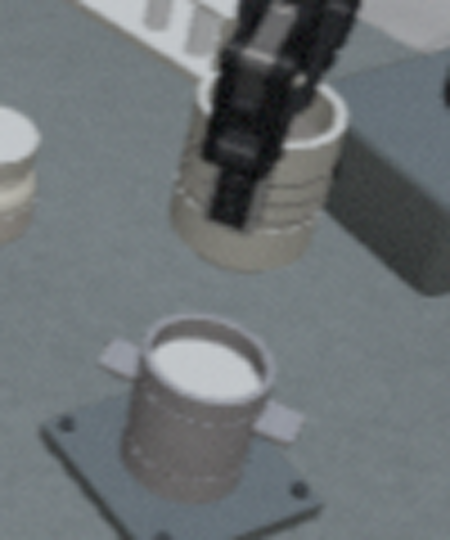

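>>> {"fn": "carry_out", "kwargs": {"plan": [-0.2, 0, 3, 0, 0, 0, 4.5, -0.2, 0, 5.5, 0, 0, 0, 4.5, -0.2, 0, 6.2, 0, 0, 0, 4.5, -0.2, 0, 6.6, 0, 0, 0, 4.5, -0.2, 0, 7, 0, 0, 0, 4.5, -0.2, 0, 7.3, 0, 0, 0, 4.5, -0.2, 0, 7.5, 0, 0, 0, 4.5, -0.2, 0, 7.5, 0, 0, 0, 4.5]}}

```text
time_s: 18.25
position: [0.5777, -0.3224, 0.1036]
orientation: [[-0.396, 0.918, -0.002], [0.918, 0.396, 0.001], [0.001, -0.001, -1.0]]
contact_force: [-0.4, -0.3, -1.6]
width: 0.0582
```

```bash
python3 - <<'E'
from h import *
st();print(rel([.577,-.3205,.1001],jaw=23.3))
E
```

```text
t 18.25 pos [ 0.5777 -0.3224  0.1036] jaw 23.329373225543222 tilt 0.11538469265060905 F [-0.3822 -0.3228 -1.6398] w 0.05820323240644588 q [-0.5269  0.6292  1.6152 -0.0005  0.8992 -0.9337]
(array([0.2018, 0.0156, 0.3532]), array([-0.0858, -0.0771,  0.0293]))
```

>>> {"fn": "carry_out", "kwargs": {"plan": [0.1, 0, 0.2, 0, 0, 0, 4.5, 0.1, 0, 0.3, 0, 0, 0, 4.5, 0.1, 0, 0.4, 0, 0, 0, 4.5, 0.1, 0, 0.4, 0, 0, 0, 4.5]}}

```text
time_s: 18.65
position: [0.5772, -0.3214, 0.1002]
orientation: [[-0.396, 0.918, -0.002], [0.918, 0.396, 0.001], [0.002, -0.002, -1.0]]
contact_force: [-2.9, 1.2, 4.3]
width: 0.0582
```

```bash
python3 - <<'E'
from h import *
st()
E
```

```text
t 18.65 pos [ 0.5772 -0.3214  0.1002] jaw 23.3287407250465 tilt 0.12857422680556996 F [-2.8734  1.2352  4.2975] w 0.058158478808658674 q [-0.526   0.6328  1.6183 -0.0004  0.8927 -0.9328]
```

Seated at the expected height with contact. Release and rise.

>>> {"fn": "carry_out", "kwargs": {"plan": [0, 0, 0, 0, 0, 0, 7, 0, 0, 0, 0, 0, 0, 8.5, 0, 0, 0, 0, 0, 0, 8.5, 0, 0, 0, 0, 0, 0, 8.5, 0, 0, 0, 0, 0, 0, 8.5, 0, 0, -3, 0, 0, 0, 8.5, 0, 0, -7, 0, 0, 0, 8.5, 0, 0, -11, 0, 0, 0, 8.5, 0, 0, -12, 0, 0, 0, 8.5, 0, 0, -12, 0, 0, 0, 8.5]}}

```text
time_s: 19.65
position: [0.5785, -0.3221, 0.2216]
orientation: [[-0.396, 0.918, 0.001], [0.918, 0.396, -0.001], [-0.002, 0.001, -1.0]]
contact_force: [-0.5, 0.6, 0.3]
width: 0.0852
```

```bash
python3 - <<'E'
from h import *
st();print(rel([.3724,.3005,.16],jaw=23.3))
im=meas("side",[.577,-.32],.136,.16)
u,v=map(int,proj("side",[.577,-.32,.1]))
crop(im,u-50,v-60,u+50,v+50,5,"pics/s11.png")
E
```

```text
t 19.65 pos [ 0.5785 -0.3221  0.2216] jaw 23.332725102696774 tilt 0.10879808006809416 F [-0.5332  0.6315  0.3488] w 0.08523601357875905 q [-0.5258  0.4867  1.5512 -0.0004  1.1018 -0.9329]
(array([65.3385,  5.7309,  6.0505]), array([0.0478, 0.0977, 0.0327]))
side 321 ctr [ 0.5759 -0.322   0.1415] ext [0.0587 0.0576 0.011 ] z97 0.14596867739829097
```

View pics/s11.png

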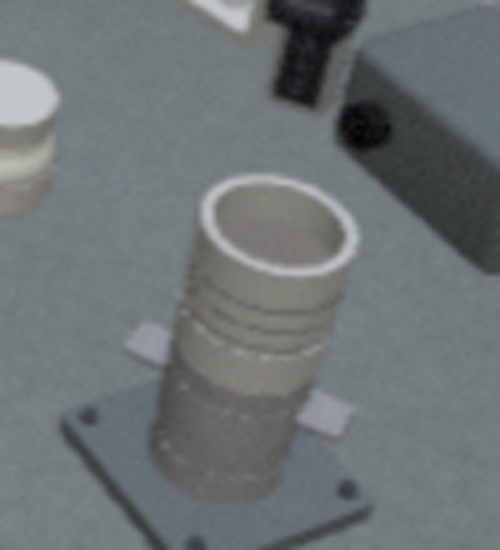

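>>> {"fn": "carry_out", "kwargs": {"plan": [65.3, 5.7, 4, 0, 0.1, 0, 8.5, 65.3, 5.7, 4, 0, 0.1, 0, 8.5, 65.3, 5.7, 4, 0, 0.1, 0, 8.5, 65.3, 5.7, 4, 0, 0.1, 0, 8.5, 65.3, 5.7, 4, 0, 0.1, 0, 8.5, 65.3, 5.7, 4, 0, 0.1, 0, 8.5, 65.3, 5.7, 4, 0, 0.1, 0, 8.5, 65.3, 5.7, 4, 0, 0.1, 0, 8.5, 65.3, 5.7, 4, 0, 0.1, 0, 8.5, 65.3, 5.7, 4, 0, 0.1, 0, 8.5, 65.3, 5.7, 4, 0, 0.1, 0, 8.5, 65.3, 5.7, 4, 0, 0.1, 0, 8.5]}}

```text
time_s: 20.9
position: [0.3867, 0.248, 0.1819]
orientation: [[-0.396, 0.918, -0.006], [0.918, 0.396, 0.001], [0.003, -0.005, -1.0]]
contact_force: [1.2, -0.1, 0.5]
width: 0.0851
```

```bash
python3 - <<'E'
from h import *
st();print(rel([.3724,.3005,.12],jaw=23.3))
E
```

```text
t 20.9 pos [0.3867 0.248  0.1819] jaw 23.324694624832656 tilt 0.3374131797213352 F [ 1.1789 -0.0697  0.538 ] w 0.08511240958937005 q [0.542  0.2562 2.0228 0.0048 0.8673 0.1318]
(array([5.3671, 0.8005, 6.1987]), array([-0.2909, -0.171 ,  0.0243]))
```

>>> {"fn": "carry_out", "kwargs": {"plan": [0, 0, 0, 0, 0, 0, 8.5, 0, 0, 0, 0, 0, 0, 8.5, 0, 0, 0, 0, 0, 0, 8.5]}}

```text
time_s: 21.2
position: [0.3883, 0.2459, 0.1826]
orientation: [[-0.396, 0.918, -0.005], [0.918, 0.396, 0.001], [0.003, -0.004, -1.0]]
contact_force: [1.2, 0.1, -0.6]
width: 0.0845
```

```bash
python3 - <<'E'
from h import *
st();print(rel([.3724,.3005,.024],jaw=23.3))
im=meas("side",[.372,.3],.04,.06)
E
```

```text
t 21.2 pos [0.3883 0.2459 0.1826] jaw 23.310204858550144 tilt 0.2978637289027976 F [ 1.198   0.1447 -0.6088] w 0.08452850403025966 q [0.5364 0.255  2.0222 0.0045 0.8683 0.1266]
(array([ 5.5959,  0.7715, 15.873 ]), array([-0.2463, -0.1676,  0.0098]))
side 149 ctr [0.3727 0.2994 0.0462] ext [0.0575 0.0591 0.0123] z97 0.051804998960658315
```

>>> {"fn": "carry_out", "kwargs": {"plan": [5.7, 0.8, 5, -0.2, -0.2, 0, 8.5, 5.7, 0.8, 8, -0.2, -0.2, 0, 8.5, 5.7, 0.8, 8, -0.2, -0.2, 0, 8.5, 5.7, 0.8, 8, -0.2, -0.2, 0, 8.5, 5.7, 0.8, 8, -0.2, -0.2, 0, 8.5, 5.7, 0.8, 8, -0.2, -0.2, 0, 8.5]}}

```text
time_s: 21.85
position: [0.3749, 0.3025, 0.1059]
orientation: [[-0.395, 0.919, 0.005], [0.919, 0.395, 0.003], [0.001, 0.005, -1.0]]
contact_force: [-0.1, -0.9, 0.4]
width: 0.0849
```

```bash
python3 - <<'E'
from h import *
st();print(rel([.373,.3005,.024],jaw=23.3))
E
```

```text
t 21.85 pos [0.3749 0.3025 0.1059] jaw 23.235178517628412 tilt 0.31041060356305455 F [-0.0955 -0.8515  0.4377] w 0.08494771623324919 q [ 0.6545  0.4148  2.0269 -0.0008  0.6945  0.2496]
(array([-0.1147, -0.3   ,  8.1915]), array([ 0.3068, -0.047 , -0.0647]))
```

>>> {"fn": "carry_out", "kwargs": {"plan": [0, -0.1, 3, 0.1, 0, 0, 8.5, 0, -0.2, 6, 0.2, 0, 0, 8.5, 0, -0.2, 7.5, 0.2, 0, 0, 8.5, 0, -0.2, 8.1, 0.2, 0, 0, 8.5, 0, -0.2, 8.1, 0.2, 0, 0, 8.5, 0, -0.2, 8.1, 0.2, 0, 0, 8.5, 0, -0.2, 8.1, 0.2, 0, 0, 8.5]}}

```text
time_s: 22.55
position: [0.3725, 0.3025, 0.0241]
orientation: [[-0.396, 0.918, 0.0], [0.918, 0.396, 0.001], [0.001, 0.001, -1.0]]
contact_force: [0.5, -0.3, -0.4]
width: 0.0849
```

```bash
python3 - <<'E'
from h import *
st();print(rel([.373,.3005,.024],jaw=23.3))
im,d=ctrl.read_camera("side")
u,v=map(int,proj("side",[.373,.3,.05]))
crop(im,u-40,v-50,u+50,v+40,5,"pics/s12.png")
E
```

```text
t 22.55 pos [0.3725 0.3025 0.0241] jaw 23.317646716791256 tilt 0.04382521574455734 F [ 0.4597 -0.2914 -0.3711] w 0.08492246456413333 q [0.6569 0.5758 2.0475 0.0009 0.5177 0.2492]
(array([-0.1981, -0.0339,  0.0115]), array([ 0.0291, -0.0328,  0.0177]))
```

View pics/s12.png

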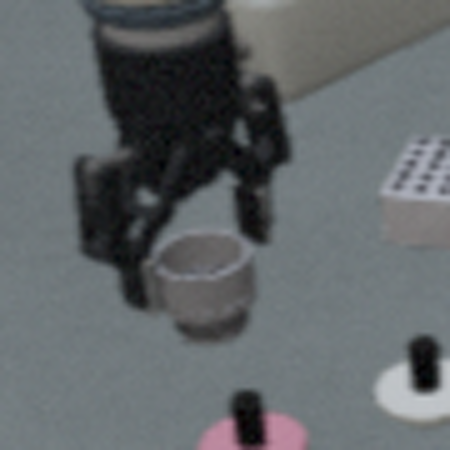

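>>> {"fn": "carry_out", "kwargs": {"plan": [-0.2, 0, 0, 0, 0, 0, 8, -0.2, 0, 0, 0, 0, 0, 7, -0.2, 0, 0, 0, 0, 0, 6, -0.2, 0, 0, 0, 0, 0, 5, -0.2, 0, 0, 0, 0, 0, 4.5, -0.2, 0, 0, 0, 0, 0, 4.5, -0.2, 0, 0, 0, 0, 0, 4.5, -0.2, 0, 0, 0, 0, 0, 4.5, -0.2, 0, 0, 0, 0, 0, 4.5], "squeeze": 40}}

```text
time_s: 23.5
position: [0.3728, 0.3003, 0.0235]
orientation: [[-0.396, 0.918, -0.001], [0.918, 0.396, -0.0], [0.0, -0.001, -1.0]]
contact_force: [-0.3, -0.7, 8.6]
width: 0.057
```

```bash
python3 - <<'E'
from h import *
st();print(rel([.577,-.3205,.235],jaw=23.3))
im,d=ctrl.read_camera("side")
u,v=map(int,proj("side",[.373,.3,.05]))
crop(im,u-40,v-50,u+50,v+40,5,"pics/s13.png")
E
```

```text
t 23.5 pos [0.3728 0.3003 0.0235] jaw 23.339227397334106 tilt 0.06311996209381525 F [-0.3464 -0.7314  8.5923] w 0.056969215656725886 q [0.653  0.5766 2.0489 0.0007 0.5171 0.2451]
(array([-65.0881,  -5.8675, -21.1526]), array([-0.063 , -0.0046,  0.0392]))
```

View pics/s13.png

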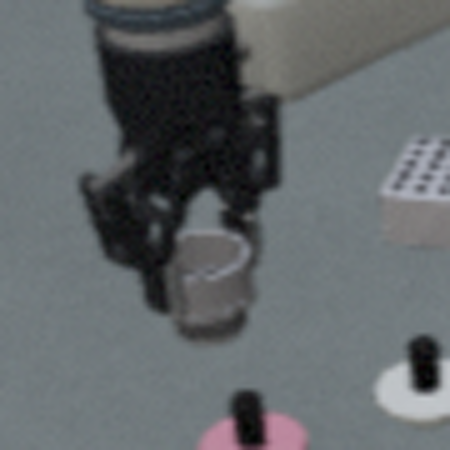

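>>> {"fn": "carry_out", "kwargs": {"plan": [0, 0, -2, 0, 0, 0, 4.5, 0, 0, -6, 0, 0, 0, 4.5, 0, 0, -11, 0, 0, 0, 4.5, 0, 0, -16, 0, 0, 0, 4.5, 0, 0, -21, 0, 0, 0, 4.5, -65.1, -5.9, -21.2, 0, 0, 0, 4.5, -65.1, -5.9, -21.2, 0, 0, 0, 4.5, -65.1, -5.9, -21.2, 0, 0, 0, 4.5, -65.1, -5.9, -21.2, 0, 0, 0, 4.5, -65.1, -5.9, -21.2, 0, 0, 0, 4.5, -65.1, -5.9, -21.2, 0, 0, 0, 4.5, -65.1, -5.9, -21.2, 0, 0, 0, 4.5]}}

```text
time_s: 24.75
position: [0.4817, -0.0343, 0.2338]
orientation: [[-0.396, 0.918, -0.002], [0.918, 0.396, -0.001], [0.0, -0.002, -1.0]]
contact_force: [2.0, 0.0, -1.7]
width: 0.0565
```

>>> {"fn": "carry_out", "kwargs": {"plan": [0, 0, 0, 0, 0, 0, 4.5, 0, 0, 0, 0, 0, 0, 4.5, 0, 0, 0, 0, 0, 0, 4.5]}}

```text
time_s: 25.05
position: [0.4811, -0.0317, 0.2336]
orientation: [[-0.396, 0.918, -0.003], [0.918, 0.396, -0.0], [0.001, -0.003, -1.0]]
contact_force: [-0.2, 0.5, -2.5]
width: 0.0567
```

```bash
python3 - <<'E'
from h import *
st();print(rel([.577,-.3205,.235],jaw=23.3))
E
```

```text
t 25.05 pos [ 0.4811 -0.0317  0.2336] jaw 23.343599438619247 tilt 0.17407293293804055 F [-0.2307  0.4868 -2.485 ] w 0.056745741732576266 q [-0.0901  0.2109  1.9342 -0.0007  0.9996 -0.4972]
(array([-30.3177,  -2.6383,  -0.1637]), array([-0.1657, -0.0535,  0.0435]))
```

>>> {"fn": "carry_out", "kwargs": {"plan": [-30.3, -2.6, 0, 0, 0, 0, 4.5, -30.3, -2.6, 0, 0, 0, 0, 4.5, -30.3, -2.6, 0, 0, 0, 0, 4.5, -30.3, -2.6, 0, 0, 0, 0, 4.5, -30.3, -2.6, 0, 0, 0, 0, 4.5, -30.3, -2.6, 0, 0, 0, 0, 4.5, -30.3, -2.6, 0, 0, 0, 0, 4.5, -30.3, -2.6, 0, 0, 0, 0, 4.5, -30.3, -2.6, 0, 0, 0, 0, 4.5, -30.3, -2.6, 0, 0, 0, 0, 4.5, -30.3, -2.6, 0, 0, 0, 0, 4.5]}}

```text
time_s: 26.15
position: [0.578, -0.3192, 0.2343]
orientation: [[-0.398, 0.918, -0.002], [0.918, 0.398, -0.001], [0.0, -0.002, -1.0]]
contact_force: [-0.7, -0.3, -1.3]
width: 0.057
```

```bash
python3 - <<'E'
from h import *
st();print(rel([.577,-.3205,.1475],jaw=23.3))
im,d=ctrl.read_camera("side")
u,v=map(int,proj("side",[.577,-.32,.18]))
crop(im,u-50,v-60,u+50,v+60,4.5,"pics/s14.png")
E
```

```text
t 26.15 pos [ 0.578  -0.3192  0.2343] jaw 23.432932417345242 tilt 0.10277488981588273 F [-0.7165 -0.2739 -1.257 ] w 0.057013706968182476 q [-0.522   0.4723  1.5432 -0.0015  1.1274 -0.9304]
(array([-0.0777, -0.1274,  8.6843]), array([-0.1022, -0.0111,  0.1329]))
```

View pics/s14.png

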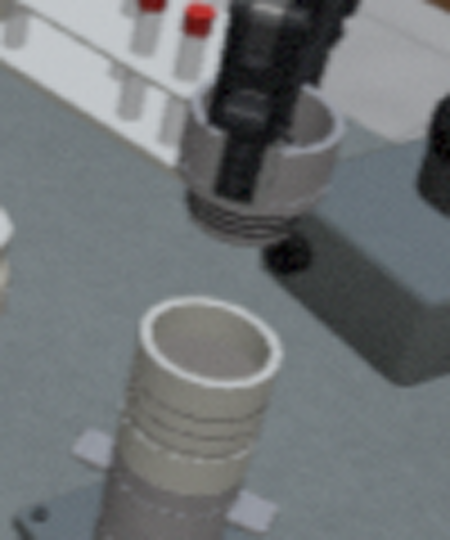

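>>> {"fn": "carry_out", "kwargs": {"plan": [-0.1, -0.1, 3, 0, 0, 0, 4.5, -0.1, -0.1, 5, 0, 0, 0, 4.5, -0.1, -0.1, 5.8, 0, 0, 0, 4.5, -0.1, -0.1, 6.2, 0, 0, 0, 4.5, -0.1, -0.1, 6.6, 0, 0, 0, 4.5, -0.1, -0.1, 7, 0, 0, 0, 4.5, -0.1, -0.1, 7.4, 0, 0, 0, 4.5, -0.1, -0.1, 7.8, 0, 0, 0, 4.5, -0.1, -0.1, 8.2, 0, 0, 0, 4.5, -0.1, -0.1, 8.2, 0, 0, 0, 4.5]}}

```text
time_s: 27.2
position: [0.577, -0.3221, 0.1514]
orientation: [[-0.396, 0.918, -0.002], [0.918, 0.396, -0.0], [0.001, -0.002, -1.0]]
contact_force: [0.1, -0.5, -2.6]
width: 0.057
```

```bash
python3 - <<'E'
from h import *
st();print(rel([.577,-.3205,.1475],jaw=23.3))
E
```

```text
t 27.2 pos [ 0.577  -0.3221  0.1514] jaw 23.32220793918717 tilt 0.1411026976329125 F [ 0.0983 -0.5265 -2.648 ] w 0.05703831624380165 q [-0.5265  0.5667  1.5966 -0.0017  0.9804 -0.9326]
(array([0.1412, 0.0647, 0.3924]), array([-0.1333, -0.0461,  0.0222]))
```

>>> {"fn": "carry_out", "kwargs": {"plan": [0.1, 0, 0.2, 0, 0, 0, 4.5, 0.1, 0, 0.4, 0, 0, 0, 4.5, 0.1, 0, 0.5, 0, 0, 0, 4.5, 0.1, 0, 0.5, 0, 0, 0, 4.5]}}

```text
time_s: 27.6
position: [0.5771, -0.3214, 0.1475]
orientation: [[-0.396, 0.918, -0.001], [0.918, 0.396, -0.001], [-0.0, -0.001, -1.0]]
contact_force: [-0.7, 0.6, 2.3]
width: 0.0568
```

```bash
python3 - <<'E'
from h import *
st()
E
```

```text
t 27.6 pos [ 0.5771 -0.3214  0.1475] jaw 23.331577892888532 tilt 0.08832346240084009 F [-0.7136  0.5745  2.2601] w 0.056825917556773804 q [-0.5255  0.5706  1.6001 -0.0018  0.9714 -0.9317]
```

Seated at the expected height. Release and rise.

>>> {"fn": "carry_out", "kwargs": {"plan": [0, 0, 0, 0, 0, 0, 7, 0, 0, 0, 0, 0, 0, 8.5, 0, 0, 0, 0, 0, 0, 8.5, 0, 0, 0, 0, 0, 0, 8.5, 0, 0, 0, 0, 0, 0, 8.5, 0, 0, -3, 0, 0, 0, 8.5, 0, 0, -7, 0, 0, 0, 8.5, 0, 0, -9, 0, 0, 0, 8.5, 0, 0, -9, 0, 0, 0, 8.5, 0, 0, -9, 0, 0, 0, 8.5]}}

```text
time_s: 28.6
position: [0.577, -0.3211, 0.237]
orientation: [[-0.396, 0.918, -0.001], [0.918, 0.396, -0.001], [-0.0, -0.002, -1.0]]
contact_force: [0.1, 0.4, -0.8]
width: 0.0848
```

```bash
python3 - <<'E'
from h import *
st();print(rel([.441,.157,.16],jaw=23.3))
im=meas("side",[.577,-.32],.166,.19)
u,v=map(int,proj("side",[.577,-.32,.13]))
crop(im,u-50,v-60,u+50,v+60,4.5,"pics/s15.png")
E
```

```text
t 28.6 pos [ 0.577  -0.3211  0.237 ] jaw 23.33116062865681 tilt 0.08958375628672227 F [ 0.0891  0.3811 -0.768 ] w 0.08477221341957566 q [-0.5253  0.4693  1.5413 -0.0015  1.1316 -0.9318]
(array([49.2908,  6.4632,  7.6785]), array([-0.0883,  0.0152,  0.0312]))
side 336 ctr [ 0.5755 -0.3211  0.1713] ext [0.0586 0.058  0.0105] z97 0.17597111794645748
```

View pics/s15.png

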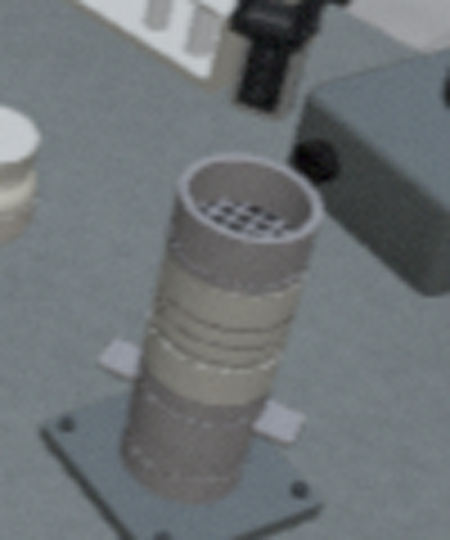

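Basket home (rim z 176 mm as expected). Now the lid.

>>> {"fn": "carry_out", "kwargs": {"plan": [49.3, 6.5, 4, 0, 0, 0, 8, 49.3, 6.5, 6, 0, 0, 0, 7, 49.3, 6.5, 6, 0, 0, 0, 6, 49.3, 6.5, 6, 0, 0, 0, 6, 49.3, 6.5, 6, 0, 0, 0, 6, 49.3, 6.5, 6, 0, 0, 0, 6, 49.3, 6.5, 6, 0, 0, 0, 6, 49.3, 6.5, 6, 0, 0, 0, 6, 49.3, 6.5, 6, 0, 0, 0, 6, 49.3, 6.5, 6, 0, 0, 0, 6, 49.3, 6.5, 6, 0, 0, 0, 6, 49.3, 6.5, 6, 0, 0, 0, 6]}}

```text
time_s: 29.85
position: [0.44, 0.1579, 0.1757]
orientation: [[-0.399, 0.917, -0.004], [0.917, 0.399, -0.002], [0.0, -0.005, -1.0]]
contact_force: [0.7, 0.3, -0.1]
width: 0.0599
```

>>> {"fn": "carry_out", "kwargs": {"plan": [0, 0, 0, 0, 0, 0, 6, 0, 0, 0, 0, 0, 0, 6, 0, 0, 0, 0, 0, 0, 6]}}

```text
time_s: 30.15
position: [0.4418, 0.156, 0.1769]
orientation: [[-0.394, 0.919, -0.002], [0.919, 0.394, -0.001], [-0.0, -0.002, -1.0]]
contact_force: [-0.6, 0.2, 0.3]
width: 0.06
```

```bash
python3 - <<'E'
from h import *
st();print(rel([.441,.157,.08],jaw=23.3))
im=meas("side",[.441,.157],.03,.06)
E
```

```text
t 30.15 pos [0.4418 0.156  0.1769] jaw 23.194812885667535 tilt 0.10349668290242388 F [-0.5985  0.2316  0.3217] w 0.060010377162146265 q [ 0.3141  0.2759  2.0094 -0.0003  0.8581 -0.0905]
(array([ 0.1288, -0.017 ,  9.693 ]), array([-0.1034,  0.0043, -0.1052]))
side 40 ctr [0.4396 0.1545 0.0378] ext [0.0157 0.0158 0.0131] z97 0.04431215480853886
```

>>> {"fn": "carry_out", "kwargs": {"plan": [0.1, 0, 5, 0, 0, 0, 6, 0.1, 0, 9, 0, 0, 0, 6, 0.1, 0, 12, 0, 0, 0, 6, 0.1, 0, 14, 0, 0, 0, 6, 0.1, 0, 15.5, 0, 0, 0, 6, 0.1, 0, 15.8, 0, 0, 0, 6, 0.1, 0, 15.8, 0, 0, 0, 6, 0.1, 0, 15.8, 0, 0, 0, 6]}}

```text
time_s: 31.0
position: [0.4414, 0.1579, 0.0197]
orientation: [[-0.396, 0.918, -0.0], [0.918, 0.396, -0.0], [-0.0, -0.001, -1.0]]
contact_force: [0.9, -0.1, 0.3]
width: 0.0596
```

```bash
python3 - <<'E'
from h import *
st();print(rel([.441,.1565,.018],jaw=23.3))
im,d=ctrl.read_camera("side")
u,v=map(int,proj("side",[.441,.157,.03]))
crop(im,u-40,v-50,u+50,v+40,5,"pics/s16.png")
E
```

```text
t 31.0 pos [0.4414 0.1579 0.0197] jaw 23.298296520136226 tilt 0.030859816405864084 F [ 0.8757 -0.0773  0.3142] w 0.05960821615864441 q [ 0.3182  0.577   2.0706 -0.0003  0.4945 -0.0881]
(array([-0.1108, -0.096 ,  0.1671]), array([-0.0302,  0.0065, -0.0017]))
```

View pics/s16.png

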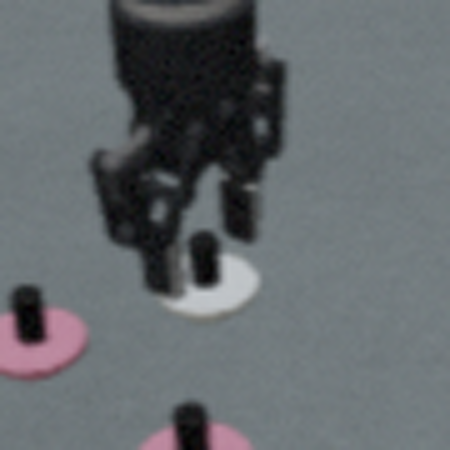

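>>> {"fn": "carry_out", "kwargs": {"plan": [-0.1, -0.1, 0, 0, 0, 0, 5, -0.1, -0.1, 0, 0, 0, 0, 4, -0.1, -0.1, 0, 0, 0, 0, 3, -0.1, -0.1, 0, 0, 0, 0, 2, -0.1, -0.1, 0, 0, 0, 0, 1, -0.1, -0.1, 0, 0, 0, 0, 0.8, -0.1, -0.1, 0, 0, 0, 0, 0.8, -0.1, -0.1, 0, 0, 0, 0, 0.8, -0.1, -0.1, 0, 0, 0, 0, 0.8, -0.1, -0.1, 0, 0, 0, 0, 0.8], "squeeze": 30}}

```text
time_s: 32.05
position: [0.4404, 0.1568, 0.0192]
orientation: [[-0.396, 0.918, -0.001], [0.918, 0.396, -0.001], [-0.0, -0.001, -1.0]]
contact_force: [-1.4, -1.0, 6.1]
width: 0.0169
```

```bash
python3 - <<'E'
from h import *
st();print(rel([.577,-.3205,.25],jaw=23.3))
im,d=ctrl.read_camera("side")
u,v=map(int,proj("side",[.441,.157,.03]))
crop(im,u-40,v-50,u+50,v+40,5,"pics/s17.png")
E
```

```text
t 32.05 pos [0.4404 0.1568 0.0192] jaw 23.3362504035952 tilt 0.07583258323639666 F [-1.3752 -1.0311  6.1323] w 0.016929833442365656 q [ 0.3166  0.5771  2.073  -0.0004  0.4928 -0.0904]
(array([-49.2317,  -6.3966, -23.0647]), array([-0.0758,  0.0028,  0.0363]))
```

View pics/s17.png

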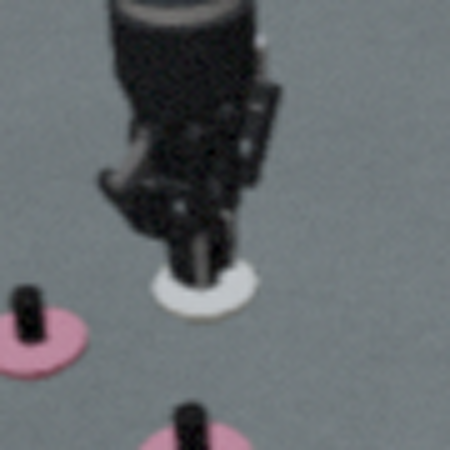

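>>> {"fn": "carry_out", "kwargs": {"plan": [0, 0, -2, 0, 0, 0, 0.8, 0, 0, -6, 0, 0, 0, 0.8, 0, 0, -11, 0, 0, 0, 0.8, 0, 0, -16, 0, 0, 0, 0.8, 0, 0, -21, 0, 0, 0, 0.8, -49.2, -6.4, -23, 0, 0, 0, 0.8, -49.2, -6.4, -23, 0, 0, 0, 0.8, -49.2, -6.4, -23, 0, 0, 0, 0.8, -49.2, -6.4, -23, 0, 0, 0, 0.8, -49.2, -6.4, -23, 0, 0, 0, 0.8, -49.2, -6.4, -23, 0, 0, 0, 0.8, -49.2, -6.4, -23, 0, 0, 0, 0.8]}}

```text
time_s: 33.3
position: [0.5364, -0.1815, 0.2429]
orientation: [[-0.396, 0.918, -0.002], [0.918, 0.396, -0.0], [0.0, -0.002, -1.0]]
contact_force: [0.8, 0.0, -1.2]
width: 0.0167
```

>>> {"fn": "carry_out", "kwargs": {"plan": [0, 0, 0, 0, 0, 0, 0.8, 0, 0, 0, 0, 0, 0, 0.8, 0, 0, 0, 0, 0, 0, 0.8]}}

```text
time_s: 33.6
position: [0.5357, -0.1787, 0.2425]
orientation: [[-0.396, 0.918, -0.003], [0.918, 0.396, 0.0], [0.001, -0.003, -1.0]]
contact_force: [-0.3, -0.3, -1.3]
width: 0.0166
```

```bash
python3 - <<'E'
from h import *
st();print(rel([.577,-.3205,.25],jaw=23.3))
E
```

```text
t 33.6 pos [ 0.5357 -0.1787  0.2425] jaw 23.341716131659854 tilt 0.1810217849109205 F [-0.261  -0.3208 -1.2783] w 0.01659160366921626 q [-0.3425  0.3234  1.7533 -0.0011  1.0679 -0.7493]
(array([-14.6571,  -1.8341,  -0.7627]), array([-0.163 , -0.0788,  0.0416]))
```

>>> {"fn": "carry_out", "kwargs": {"plan": [-14.7, -1.8, -0.8, 0, 0, 0, 0.8, -14.7, -1.8, -0.8, 0, 0, 0, 0.8, -14.7, -1.8, -0.8, 0, 0, 0, 0.8, -14.7, -1.8, -0.8, 0, 0, 0, 0.8, -14.7, -1.8, -0.8, 0, 0, 0, 0.8, -14.7, -1.8, -0.8, 0, 0, 0, 0.8, -14.7, -1.8, -0.8, 0, 0, 0, 0.8]}}

```text
time_s: 34.3
position: [0.578, -0.3197, 0.2511]
orientation: [[-0.398, 0.917, -0.002], [0.917, 0.398, -0.0], [0.001, -0.002, -1.0]]
contact_force: [-0.0, -0.2, -0.4]
width: 0.0166
```

```bash
python3 - <<'E'
from h import *
st();print(rel([.577,-.3205,.1872],jaw=23.3))
im,d=ctrl.read_camera("side")
u,v=map(int,proj("side",[.577,-.32,.2]))
crop(im,u-50,v-60,u+50,v+60,4.5,"pics/s18.png")
E
```

```text
t 34.3 pos [ 0.578  -0.3197  0.2511] jaw 23.44178779424726 tilt 0.13055228154456336 F [-0.0158 -0.2339 -0.4246] w 0.016629124557609946 q [-0.5226  0.4563  1.5279 -0.0014  1.1593 -0.9312]
(array([-0.0384, -0.1133,  6.3924]), array([-0.1228, -0.0443,  0.1417]))
```

View pics/s18.png

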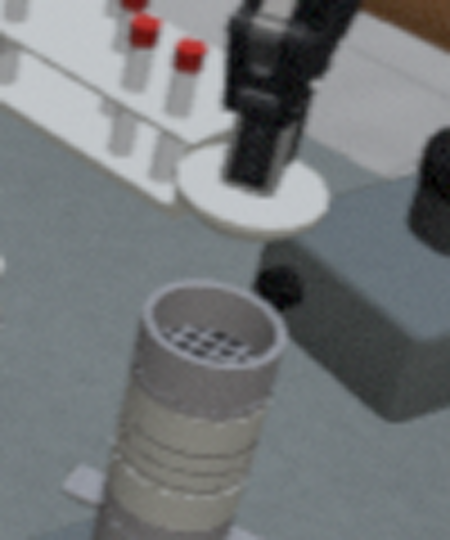

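>>> {"fn": "carry_out", "kwargs": {"plan": [0, -0.1, 2.5, 0, 0, 0, 0.8, 0, -0.1, 4.3, 0, 0, 0, 0.8, 0, -0.1, 5, 0, 0, 0, 0.8, 0, -0.1, 5.3, 0, 0, 0, 0.8, 0, -0.1, 5.6, 0, 0, 0, 0.8, 0, -0.1, 5.8, 0, 0, 0, 0.8, 0, -0.1, 6, 0, 0, 0, 0.8, 0, -0.1, 6, 0, 0, 0, 0.8]}}

```text
time_s: 35.15
position: [0.5773, -0.3221, 0.1914]
orientation: [[-0.396, 0.918, -0.001], [0.918, 0.396, -0.001], [-0.0, -0.002, -1.0]]
contact_force: [-0.4, -0.1, -0.7]
width: 0.0169
```

```bash
python3 - <<'E'
from h import *
st();print(rel([.577,-.3205,.1872],jaw=23.3))
E
```

```text
t 35.15 pos [ 0.5773 -0.3221  0.1914] jaw 23.3256218554023 tilt 0.0909601508017319 F [-0.3713 -0.1031 -0.7082] w 0.016869088135024243 q [-0.5263  0.5193  1.5733 -0.0016  1.0497 -0.9326]
(array([0.1579, 0.0386, 0.4162]), array([-0.09  ,  0.0134,  0.0256]))
```

>>> {"fn": "carry_out", "kwargs": {"plan": [0.1, 0, 0.2, 0, 0, 0, 0.8, 0.1, 0, 0.4, 0, 0, 0, 0.8, 0.1, 0, 0.5, 0, 0, 0, 0.8, 0.1, 0, 0.5, 0, 0, 0, 0.8]}}

```text
time_s: 35.55
position: [0.5772, -0.3213, 0.1873]
orientation: [[-0.396, 0.918, -0.001], [0.918, 0.396, -0.001], [-0.001, -0.001, -1.0]]
contact_force: [-1.8, 2.0, 6.4]
width: 0.0167
```

```bash
python3 - <<'E'
from h import *
st()
E
```

```text
t 35.55 pos [ 0.5772 -0.3213  0.1873] jaw 23.325449721302423 tilt 0.08153333919009256 F [-1.8449  2.0177  6.3686] w 0.016739471540309206 q [-0.5254  0.523   1.5778 -0.0016  1.0407 -0.9317]
```

>>> {"fn": "carry_out", "kwargs": {"plan": [0, 0, 0, 0, 0, 0, 3, 0, 0, 0, 0, 0, 0, 5, 0, 0, 0, 0, 0, 0, 6, 0, 0, 0, 0, 0, 0, 6, 0, 0, 0, 0, 0, 0, 6, 0, 0, -2, 0, 0, 0, 6, 0, 0, -5, 0, 0, 0, 6, 0, 0, -8, 0, 0, 0, 6, 0, 0, -10, 0, 0, 0, 6, 0, 0, -10, 0, 0, 0, 6]}}

```text
time_s: 36.55
position: [0.5785, -0.3219, 0.2898]
orientation: [[-0.396, 0.918, 0.004], [0.918, 0.396, -0.004], [-0.005, 0.002, -1.0]]
contact_force: [-0.9, -0.0, 0.1]
width: 0.0603
```

```bash
python3 - <<'E'
from h import *
st();im=meas("side",[.577,-.32],.2,.225)
crop(im,u0:=0,0,560,420,1.4,"pics/all.png")
im2=meas("side",[.577,-.32],.172,.187)
for c,z in(((.3546,-.2959),(.088,.1)),((.6314,-.1231),(.053,.07)),((.5481,.3387),(.031,.045)),((.6456,.0977),(.04,.06))): meas("side",c,*z,r=.06)
u,v=map(int,proj("side",[.577,-.32,.13]))
crop(im,u-50,v-70,u+50,v+60,4.5,"pics/s19.png")
E
```

```text
t 36.55 pos [ 0.5785 -0.3219  0.2898] jaw 23.330284985610508 tilt 0.306982888569595 F [-0.8738 -0.0341  0.0819] w 0.06033763384391382 q [-0.5251  0.4201  1.493  -0.0015  1.2233 -0.9318]
side 90 ctr [ 0.5753 -0.3223  0.2066] ext [0.018  0.0174 0.012 ] z97 0.2121605306256734
side 503 ctr [ 0.576  -0.3226  0.1794] ext [0.0594 0.0572 0.0145] z97 0.18336302621851466
side 158 ctr [ 0.354  -0.2985  0.0924] ext [0.0266 0.0263 0.0084] z97 0.09582615983936008
side 254 ctr [ 0.6289 -0.1272  0.0575] ext [0.052  0.0528 0.0089] z97 0.060816723116977646
side 215 ctr [0.5473 0.3365 0.0357] ext [0.088  0.0873 0.0092] z97 0.03868413950324924
side 91 ctr [0.6429 0.0964 0.0451] ext [0.0355 0.036  0.0101] z97 0.050096972742569815
```

View pics/s19.png

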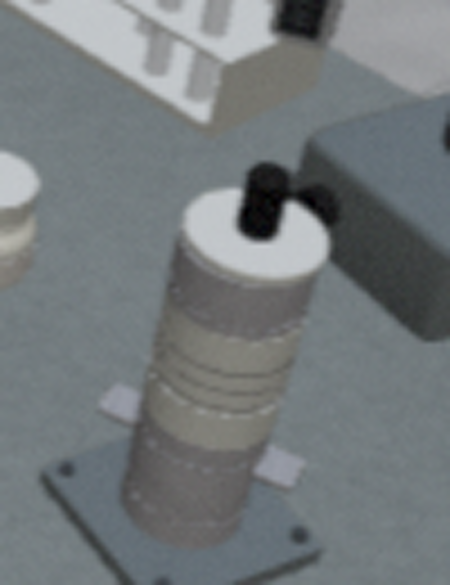

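View pics/all.png

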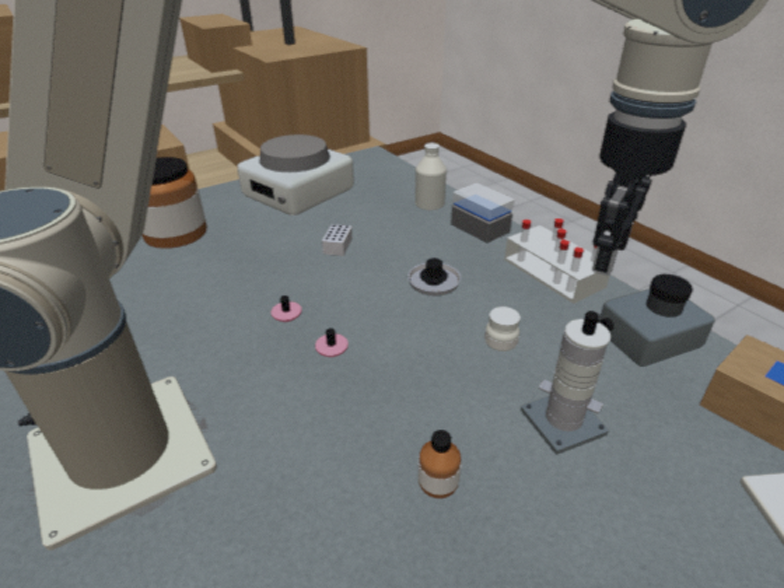

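The tower stands straight at (585, 375) with the knob top at 212 mm, as expected. The stopper is in the dish at (434, 272), and the bystanders are in place. Handing in.

```bash
python3 - <<'E'
from workcell import ctrl
print(ctrl.close_job())
E
```

```text
the job is handed in; nothing more can be done
None
```

The filtration tower is built and the job is handed in. The clock read about 37 s of the 136 s allowed, and handing in reports no verdict.

- **Stopper:** it stands upright near the centre of the dish, with its top at about 50 mm (49 mm expected).
- **Stack:** holder, funnel, basket and lid each came to rest at the expected height, with light contact forces below 10 N. The rims measured 82, 146 and 176 mm and the knob top 212 mm, all within about 0.5 mm of nominal. The part centres agree within about 2 mm, and the tower looks straight in the side picture.
- **Bystanders:** the bottle, jar and tube block measure within about 2 mm of where they were at the start.
- **Robot:** the open gripper was about 8 cm above the lid and touching nothing.

The final check used the side camera only. No check failed; the two cameras differed by 2–3 mm throughout, so I averaged their readings to find the parts.

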